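# Pin the pull handle to the spring rod and hold the pull in the green band

### The job

Take the orange-gripped clevis pin from its stand and push it down through the brass fork and the steel lug of the spring pull rig until its collar sits flat on the fork, and let go of the pin. Then grip the black handle, pull it away from the blue spring housing until the red pointer stands within the green band on the scale, and finish while still gripping the handle and holding the pointer in the band. Do not run the spring rod out to the end of its travel, leave the green clip where it is set, and do not disturb the loose tools and fittings round about.

Things in the scene. Friction and masses are not known exactly. Their poses are not given: they have to be found in the camera images.
- rig: fixed spring pull rig, aluminium base 74 x 375 x 10 mm (y = -200 to 176). Origin on the worktop under the pin hole with the handle home; z up, +y = direction of pull, from blue spring housing to black handle. Housing 60 mm wide, y = -186 to -70, top z = 59. White scale rail x = -62 to -46, y = -70 to 40, top z = 36. Turned about the vertical from start to start
- fork_hole (a point): centre of the pin hole in the brass fork's top face, 54 mm above the worktop; rides with the handle, axes as rig. Two fork plates 30 x 30 x 10 mm (z = 22 to 32, 44 to 54 mm) with the lug between; through holes 13 mm, mouths chamfered 1.5 mm, in line with the lug's at the start. The seated pin's tip is at z = 14 mm
- lug_hole (a point): centre of the 13 mm pin hole in the top face of the steel lug (26 x 28 x 8 mm, z = 34 to 42 mm) on the end of the spring rod; it rides with the rod. Axes as the rig
- handle (a point): on the axis of the black upright handle (post 24 mm in diameter, z = 58 to 114 mm), at the height to grip, 88 mm up. It stands on a steel disc (32 mm across, z = 54 to 58) on a grey slide 60 x 56 mm (rig y = 38 to 94, top 54), 80 mm from the pin hole towards rig +y; runs level along rig +y from 0 (home, as it starts) to 55 mm with slight friction and no spring of its own
- pointer (a point): outer tip of the red pointer (4 mm wide) on the spring rod, 38 mm above the worktop; axes as rig. At rest at rig y = -34 mm; moves along rig +y as the rod is pulled; without the pin the handle does not move it. Play in the pinned joint lets the handle travel up to about 6 mm before the rod follows
- spring_rod: steel spring rod 12 mm thick with lug and pointer, sliding level along rig +y out of the blue housing. Origin on the worktop, at the rig's origin when at rest; axes as the rig. It pulls out to a stop at 50 mm. The spring draws it back with about 3 N at rest plus 0.3 N per mm
- pull_slide: the handle slide: brass fork, grey block and black handle in one. Origin on the worktop, at the rig's origin when home; axes as the rig
- band (a point): centre of the green band, the inner edge of the green clip (10 mm wide along rig y) that straddles the scale rail, 38 mm above the worktop. Axes as the rig. The pointer must be pulled 14 to 30 mm to meet it, differently each time. The clip is held on its rail by friction, not to be touched
- pin: loose clevis pin, upright in its stand at the start. Origin on its axis at the underside of its steel collar; z up along the pin towards the grip. Steel shank 10 mm in diameter reaching 40 mm below the origin with a tapered tip; collar 22 mm in diameter, 4 mm thick; above it an orange round grip 16 mm in diameter from z = 4 to 36 mm. About 60 g
- pin_stand: fixed grey block 46 x 46 x 46 mm with a low foot 80 x 56 x 6 mm, with a 13 mm hole in which the pin stands, its collar on the block's top at z = 46 mm. Origin on the worktop under the hole, z up
- pliers: loose needle-nose pliers with orange grips, 46 x 162 x 12 mm, origin under their middle; leave alone
- screwdriver: loose small screwdriver with red handle, 18 x 136 x 18 mm, origin under its middle; leave alone
- brass_union: loose brass fitting, 22 x 39 x 19 mm, origin under its middle; leave alone
- steel_tee: loose steel tee fitting, 29 x 36 x 14 mm, origin under its middle; leave alone
Not all that is in view belongs to the job. Leave any white look-alike of the pin alone.

How it is judged:
By the outcome, as a careful person would: the job done as asked, in the order asked, and still so for the second after the job is handed in, while the arm keeps its last pose, push and grip.
It also fails if it takes over 56 s, if anything falls off the work surface, if the arm or the gripper's body presses on something with over 40 N, if the wrist force passes 120 N, or if a joint passes its speed limit or range.

### The arm

A 7-joint arm with a two-finger parallel gripper is mounted at the origin on a cart in front of the work surface, level with it; the furniture and walls round the work are solid. World frame = base frame: x ahead of the robot, y to its left, z up, the work surface at z = 0. Lengths are in m, angles in rad, forces in N, time in s.
With the tool pointing down it reaches from about 0.4 to 0.85 m from the base axis. Payload 6.9 kg.
Tool frame: the origin (TCP) lies on the centre line of the jaws, within the pads' length; the fingertips stand 19 mm ahead of it and the grasp point (between the pads) is the TCP; z points along the fingers, y is the direction in which the jaws open and shut (so a half turn about z gives the same grasp; the last joint's range is limited). The gripper opens to 85 mm and grips with 20 to 120 N. Pads are 22 mm wide; open, the fingers measure 114 mm over their backs; the gripper's body (76 mm by 85 mm) begins 54 mm behind the grasp point. The pads swing forward as they close: fully open they stand 13 mm farther back than shut.
Start: joints at [-1.063, 0.507, -0.238, 1.5, 0.126, 1.149, -0.155], TCP at [0.244, 0.575, 0.25] pointing down, gripper open.
Joint ranges: [-3.08, 3.08], [-0.24, 2.05], [-1.43, 1.35], [0, 2.5], [-1.52, 4.66], [0.17, 1.96], [-2.89, 2.89]. Speed limits (rad/s): [2.39, 2.39, 3.14, 3.14, 3.14, 3.14, 3.14].

### API

Orientations are given as a unit quaternion [x, y, z, w].
In Python, from station import env, capture, camera_model gives the robot as it stands.
- The arm moves only by the shell command python3 -m jog 'ROWS'. ROWS is JSON, a list of rows, each an object with "linear": the shift along the tool's x, y, z normalised to -1 to 1, where 1 is 25 mm, a list of three; "rot": the turn, a rotation vector about the tool's x, y, z normalised to -1 to 1, where 1 is 8 degrees, a list of three; "fingers": the opening, from 0 (shut) to 1 (fully open). In form: [{"linear": [x, y, z], "rot": [rx, ry, rz], "fingers": fingers}, ...]. A call has 1 to 8 rows; each row shifts and turns the pose as measured when the row begins, along the tool's axes as they then stand; what a row does not reach is not made up. A row lasts 1/10 s, in which the tool goes at most 50 mm and 8.59 degrees, less where a joint would pass 70% of its speed; a pose out of reach is approached as far as the arm can. A call with a number of a shift or a turn outside -1 to 1 is refused whole. A call with a gripper value outside its range is refused whole. The fingers move at their own pace and stop on an object; the grip force is fixed at half the most. Time passes only in rows, so rows that do not move let the fingers close. It gives the time, the measured TCP pose, the force and the opening at its end, in the units of the state.
- env.read_state(): the state, without advancing time (a new reading comes with each control period).
- capture(name): name is "side" or "top" or "wrist"; returns the picture (384x512x3 uint8, red, green, blue); there is no depth.
- camera_model(name): a dict with "fx", "fy", "cx", "cy" (pixels), "cam_to_world" (4x4, takes a point from camera to world coordinates). Camera axes: x right, y up, looking along -z (the intrinsics and any distortion apply to the point x, -y, -z); pixel columns grow to the right and rows downward; lengths in m; the calibration is good to about 2 mm. A picture is of the moment at which its call begins: read the wrist's pose just before it. camera_model takes no time and is no camera call; for the wrist camera it gives the pose at the moment of the call.
- env.close_job(): hands the job in, once; it reports no verdict.
The state is a dict: "time": time; "joints": joint angles; "qvel": joint speeds; "tau": joint torques, N m; "eef_pos": TCP position; "ee_rot": TCP orientation; "force": force on the tool from outside, world axes, zero at the start; "ft_torque": the same for the moment, N m; "gripper_width": finger opening in m.
Only numpy, scipy, OpenCV 4.12 (cv2) and the standard library are available. Lean on these libraries where they do the work, as an engineer would, in place of code of your own. Each camera call takes 0.05 s, during which the arm holds its last target.

## Working session

There is one attempt and no reset: what is moved stays moved. The work goes in short steps, Python scripts to look and compute and a shell command to move; the robot and the scene stay as the last step left them, time stands still between calls to the robot, and variables do not carry over. Pictures are saved under pics/ and viewed, and the job is handed in when it is done.

```bash
ls; mkdir -p pics; python3 - <<'E'
from station import env, capture, camera_model
import cv2, numpy as np
s=env.read_state(); print(s)
for n in ("side","top","wrist"):
    m=camera_model(n); print(n,{k:(np.round(v,4).tolist() if k=="cam_to_world" else v) for k,v in m.items()})
    im=capture(n); cv2.imwrite(f"pics/{n}0.png",im[:,:,::-1])
E
```

```text
pics
{'time': 0.0, 'joints': array([-1.06348853,  0.50834693, -0.23752903,  1.50110762,  0.12570306,
        1.14891741, -0.15480092]), 'qvel': array([-0.00249903, -0.00090699, -0.00047131, -0.00123231,  0.00011247,
       -0.0006232 , -0.00148611]), 'tau': array([-1.77425321e-03, -6.20600367e+01, -2.18759157e+00, -2.49654382e+01,
        1.25829497e-02,  1.20927149e-02,  3.14383954e-05]), 'eef_pos': array([0.24431658, 0.57476655, 0.24943285]), 'ee_rot': array([ 1.99546002e-01,  9.79888051e-01, -8.79803190e-04, -1.62035815e-04]), 'force': array([-0.33400603, -0.27004869, -0.1233619 ]), 'ft_torque': array([-0.00227503, -0.01681325,  0.03058506]), 'gripper_width': 0.08538255548318183}
side {'fx': 445.3691879930955, 'fy': 445.3691879930955, 'cx': 250.99978604688022, 'cy': 193.52654582400334, 'cam_to_world': [[-0.9872, 0.0709, -0.1431, 0.3932], [-0.1596, -0.466, 0.8703, 0.926], [-0.005, 0.8819, 0.4713, 0.5113], [0.0, 0.0, 0.0, 1.0]]}
top {'fx': 445.0870738995535, 'fy': 445.0870738995535, 'cx': 261.38744329863056, 'cy': 188.85098024462388, 'cam_to_world': [[-0.0122, 0.9934, -0.1141, 0.3953], [-0.9999, -0.0132, -0.0082, 0.1454], [-0.0097, 0.114, 0.9934, 1.1098], [0.0, 0.0, 0.0, 1.0]]}
wrist {'fx': 274.26270960290407, 'fy': 274.26270960290407, 'cx': 254.1064687670792, 'cy': 191.7796376083011, 'cam_to_world': [[0.3913, -0.873, -0.2911, 0.1697], [0.9202, 0.3706, 0.1258, 0.6075], [-0.0019, -0.3171, 0.9484, 0.374], [0.0, 0.0, 0.0, 1.0]]}
```

View pics/side0.png

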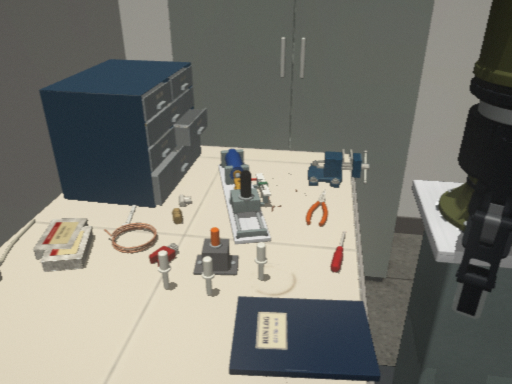

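View pics/top0.png

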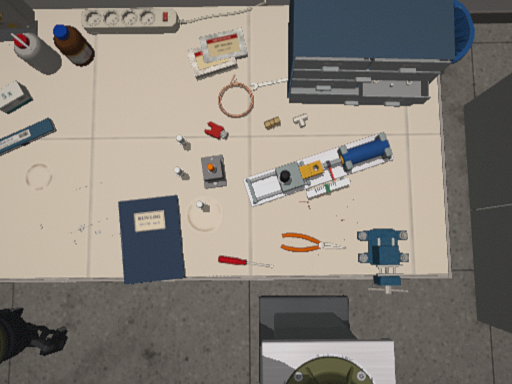

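View pics/wrist0.png

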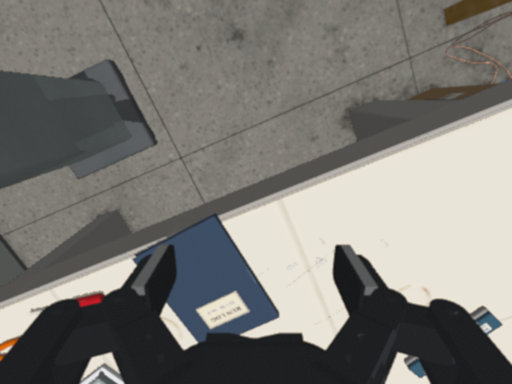

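The top view shows the rig at about (320,172), with the housing to the right and the handle at (285,177). The pin is in its stand at (212,170), and white look-alikes stand at (180,139), (178,171) and (200,205). I'll zoom in next.

```bash
cat > h.py <<'E'
import numpy as np, cv2
from station import env, capture, camera_model
def ray(m,u,v):
    T=np.array(m["cam_to_world"]); d=np.array([(u-m["cx"])/m["fx"],-(v-m["cy"])/m["fy"],-1.])
    return T[:3,3],T[:3,:3]@d
def atz(m,u,v,z):
    o,d=ray(m,u,v); return o+d*(z-o[2])/d[2]
def proj(m,p):
    T=np.array(m["cam_to_world"]); c=T[:3,:3].T@(np.asarray(p,float)-T[:3,3])
    return np.array([m["cx"]+m["fx"]*c[0]/-c[2], m["cy"]-m["fy"]*c[1]/-c[2]])
def rigw(o,th,p):
    c,s=np.cos(th),np.sin(th); return np.array([o[0]+c*p[0]-s*p[1],o[1]+s*p[0]+c*p[1],p[2]])
E
python3 - <<'E'
import cv2
a=cv2.imread('pics/top0.png')
cv2.imwrite('pics/top0rig.png',cv2.resize(a[125:215,240:400],None,fx=5,fy=5,interpolation=cv2.INTER_CUBIC))
cv2.imwrite('pics/top0pin.png',cv2.resize(a[115:225,160:260],None,fx=5,fy=5,interpolation=cv2.INTER_CUBIC))
a=cv2.imread('pics/side0.png')
cv2.imwrite('pics/side0rig.png',cv2.resize(a[140:290,150:300],None,fx=4,fy=4,interpolation=cv2.INTER_CUBIC))
E
```

```text
(no output)
```

View pics/top0rig.png

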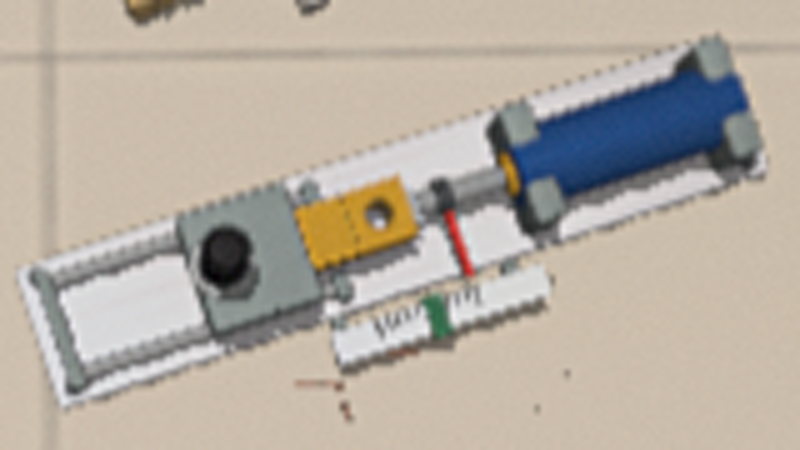

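View pics/top0pin.png

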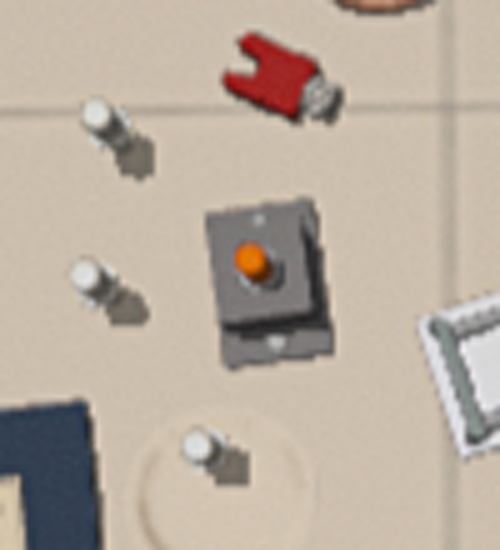

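View pics/side0rig.png

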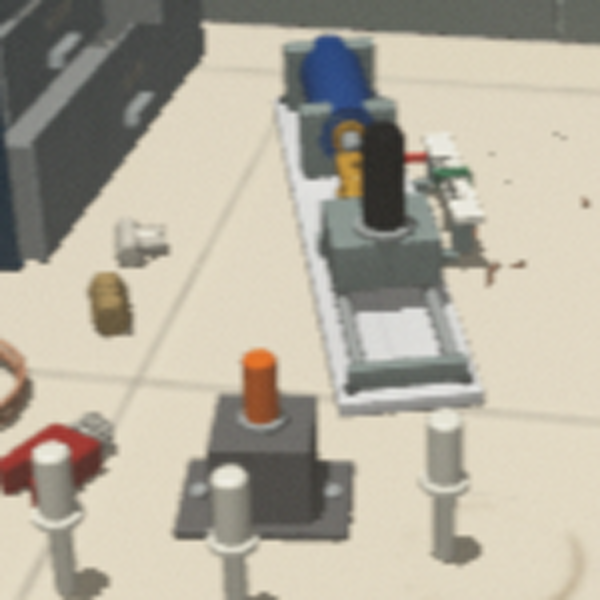

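```bash
cat > fit.py <<'E'
from h import *
from scipy.optimize import least_squares
mt=camera_model("top"); ms=camera_model("side")
def T(x,y,x0,y0,f): return (x0+(x+.5)/f-.5, y0+(y+.5)/f-.5)
obs=[]
t=lambda x,y,p,w=1:obs.append((mt,T(x,y,240,125,5),p,w))
s=lambda x,y,p,w=1:obs.append((ms,T(x,y,150,140,4),p,w))
m=.001
t(20,268,(37*m,175.5*m,10*m)); t(65,405,(-37*m,175.5*m,10*m)); t(765,172,(-37*m,-200*m,10*m))
t(225,244,(0,80*m,114*m)); t(380,212,(0,0,54*m),2); t(468,273,(-40*m,-34*m,38*m),0)
s(383,127,(0,80*m,114*m)); s(340,412,(37*m,175.5*m,5*m),0); s(483,398,(-37*m,175.5*m,10*m))
def res(q,full=False):
    r=[]
    for mm,uv,p,w in obs:
        d=proj(mm,rigw(q[:2],q[2],p))-uv
        r.append(d if full else w*d)
    return np.array(r) if full else np.ravel(r)
q=least_squares(res,[0.42,0.0,-.2]).x
if __name__=="__main__":
    print("rig",q,np.degrees(q[2])); print(res(q,True).round(2))
    for n,p in dict(hole=(0,0,.054),handle=(0,.08,.088)).items(): print(n,rigw(q,q[2],p).round(4))
    print("hole top",atz(mt,*T(380,212,240,125,5),.054))
    # clip centre and pointer in rig
    c,sn=np.cos(q[2]),np.sin(q[2])
    for n,xy,z in (("ptr",(468,273),.038),("clipTop",(438,317),.04),("clipinner",(432,298),.038)):
        w=atz(mt,*T(*xy,240,125,5),z)-np.array([q[0],q[1],0]); print(n,c*w[0]+sn*w[1],-sn*w[0]+c*w[1])
    # pin
    ut=T(253,259,160,115,5); us=T(260,357,150,140,4)
    pt=atz(mt,*ut,.082); ps=atz(ms,*us,.082); print("pin",pt,ps)
E
python3 fit.py
```

```text
rig [0.56721371 0.02364657 0.31190627] 17.870913135236464
[[-1.39  0.18]
 [-1.02  0.83]
 [ 1.47 -0.41]
 [ 0.44  0.65]
 [-0.07  0.17]
 [ 0.31  0.04]
 [-0.95  0.45]
 [-1.27 -0.04]
 [-0.62 -1.89]]
hole [0.5672 0.0236 0.054 ]
handle [0.5427 0.0998 0.088 ]
hole top [0.56761372 0.02347288 0.054     ]
ptr -0.03967126432713552 -0.03332245263234963
clipTop -0.0554194601153406 -0.012021989709438774
clipinner -0.04562018205679002 -0.012708207726745212
pin [0.56786139 0.27306521 0.082     ] [0.56628757 0.27501279 0.082     ]
```

```bash
cat > plan.py <<'E'
import sys, numpy as np
from scipy.spatial.transform import Rotation as R
from station import env
def down(jaw_deg):
    a=np.radians(jaw_deg); y=np.array([np.cos(a),np.sin(a),0]); z=np.array([0,0,-1.]); return R.from_matrix(np.c_[np.cross(y,z),y,z])
# usage: x y z jawdeg nrows
x,y,z,j,n=map(float,sys.argv[1:6]); n=int(n)
s=env.read_state(); p=np.array(s["eef_pos"]); r=R.from_quat(s["ee_rot"]); g=np.array([x,y,z])
rt=min((down(j),down(j+180)),key=lambda t:(r.inv()*t).magnitude())
rv=(r.inv()*rt).as_rotvec(degrees=True)
print("pos",p.round(4),"jaw",np.degrees(np.arctan2(*r.as_matrix()[:2,1][::-1])).round(2),"tilt",rv.round(2),"err mm",((g-p)*1e3).round(1),"F",np.round(s["force"],1),"w",round(s["gripper_width"],4),"t",round(s["time"],2))
for k in range(n):
    dr=rv*min(1,8/max(1e-9,np.abs(rv).max())); d=(g-p)/(n-k); l=r.inv().apply(d)/.025
    print("lin",l.round(2).tolist(),"rot",(dr/8).round(2).tolist())
    r=r*R.from_rotvec(dr,degrees=True); rv=(r.inv()*rt).as_rotvec(degrees=True); p=p+d
E
python3 plan.py .567 .274 .19 17.9 20
```

```text
pos [0.2444 0.5749 0.2496] jaw 66.97 tilt [-7.000e-02  3.000e-02  4.907e+01] err mm [ 322.6 -300.9  -59.6] F [ 0.9  0.4 -0.4] w 0.0852 t 0.15
lin [-0.83, -0.3, 0.12] rot [-0.0, 0.0, 1.0]
lin [-0.86, -0.18, 0.12] rot [-0.0, 0.0, 1.0]
lin [-0.88, -0.06, 0.12] rot [-0.0, 0.0, 1.0]
lin [-0.88, 0.06, 0.12] rot [-0.0, 0.0, 1.0]
lin [-0.86, 0.18, 0.12] rot [-0.0, 0.0, 1.0]
lin [-0.83, 0.3, 0.12] rot [-0.0, 0.0, 1.0]
lin [-0.78, 0.41, 0.12] rot [-0.0, 0.0, 0.13]
lin [-0.77, 0.43, 0.12] rot [-0.0, -0.0, 0.0]
lin [-0.77, 0.43, 0.12] rot [0.0, -0.0, 0.0]
lin [-0.77, 0.43, 0.12] rot [0.0, 0.0, 0.0]
lin [-0.77, 0.43, 0.12] rot [-0.0, 0.0, 0.0]
lin [-0.77, 0.43, 0.12] rot [-0.0, -0.0, 0.0]
lin [-0.77, 0.43, 0.12] rot [0.0, -0.0, 0.0]
lin [-0.77, 0.43, 0.12] rot [0.0, 0.0, 0.0]
lin [-0.77, 0.43, 0.12] rot [-0.0, 0.0, 0.0]
lin [-0.77, 0.43, 0.12] rot [-0.0, -0.0, 0.0]
lin [-0.77, 0.43, 0.12] rot [0.0, -0.0, 0.0]
lin [-0.77, 0.43, 0.12] rot [0.0, 0.0, 0.0]
lin [-0.77, 0.43, 0.12] rot [-0.0, 0.0, 0.0]
lin [-0.77, 0.43, 0.12] rot [-0.0, -0.0, 0.0]
```

```bash
python3 -m jog '[{"linear":[-0.83,-0.3,0],"rot":[0,0,1],"fingers":1},{"linear":[-0.86,-0.18,0],"rot":[0,0,1],"fingers":1},{"linear":[-0.88,-0.06,0],"rot":[0,0,1],"fingers":1},{"linear":[-0.88,0.06,0],"rot":[0,0,1],"fingers":1},{"linear":[-0.86,0.18,0],"rot":[0,0,1],"fingers":1},{"linear":[-0.83,0.3,0],"rot":[0,0,1],"fingers":1},{"linear":[-0.8,0.4,0],"rot":[0,0,0.2],"fingers":1},{"linear":[-0.8,0.4,0],"rot":[0,0,0],"fingers":1}]'; python3 plan.py .567 .274 .19 17.9 10
```

```text
time: 0.95
eef_pos: [0.3703, 0.4487, 0.2464]
ee_rot: [0.604, 0.797, -0.003, -0.001]
force: [-0.2, 0.3, 0.2]
gripper_width: 0.0852
pos [0.3703 0.4487 0.2464] jaw 15.73 tilt [-0.4   0.12 -2.17] err mm [ 196.7 -174.7  -56.4] F [-0.2  0.3  0.2] w 0.0852 t 0.95
lin [-0.89, 0.57, 0.22] rot [-0.05, 0.01, -0.27]
lin [-0.91, 0.53, 0.23] rot [-0.0, 0.0, -0.0]
lin [-0.91, 0.53, 0.23] rot [-0.0, 0.0, -0.0]
lin [-0.91, 0.53, 0.23] rot [-0.0, -0.0, -0.0]
lin [-0.91, 0.53, 0.23] rot [-0.0, 0.0, -0.0]
lin [-0.91, 0.53, 0.23] rot [-0.0, -0.0, -0.0]
lin [-0.91, 0.53, 0.23] rot [-0.0, -0.0, -0.0]
lin [-0.91, 0.53, 0.23] rot [-0.0, -0.0, -0.0]
lin [-0.91, 0.53, 0.23] rot [-0.0, -0.0, -0.0]
lin [-0.91, 0.53, 0.23] rot [-0.0, -0.0, -0.0]
```

```bash
python3 -m jog '[{"linear":[-0.9,0.55,0.2],"rot":[0,0,-0.25],"fingers":1},{"linear":[-0.9,0.55,0.2],"rot":[0,0,0],"fingers":1},{"linear":[-0.9,0.55,0.2],"rot":[0,0,0],"fingers":1},{"linear":[-0.9,0.55,0.2],"rot":[0,0,0],"fingers":1},{"linear":[-0.9,0.55,0.2],"rot":[0,0,0],"fingers":1},{"linear":[-0.9,0.55,0.2],"rot":[0,0,0],"fingers":1},{"linear":[-0.9,0.55,0.2],"rot":[0,0,0],"fingers":1},{"linear":[-0.9,0.55,0.2],"rot":[0,0,0],"fingers":1}]'; python3 plan.py .567 .274 .17 17.9 4; python3 - <<'E'
from h import *
m=camera_model("wrist"); im=capture("wrist"); cv2.imwrite("pics/w1.png",im[:,:,::-1]); print(proj(m,[.567,.274,.082]),np.array(m["cam_to_world"]).round(4).tolist())
E
```

```text
time: 1.75
eef_pos: [0.5333, 0.3045, 0.2033]
ee_rot: [0.588, 0.809, -0.005, -0.002]
force: [-0.2, -0.3, -0.3]
gripper_width: 0.0851
pos [0.5333 0.3045 0.2033] jaw 17.96 tilt [-0.57  0.12  0.06] err mm [ 33.7 -30.5 -33.3] F [-0.2 -0.3 -0.3] w 0.0851 t 1.75
lin [-0.39, 0.23, 0.33] rot [-0.07, 0.01, 0.01]
lin [-0.39, 0.23, 0.33] rot [0.0, 0.0, -0.0]
lin [-0.39, 0.23, 0.33] rot [-0.0, -0.0, 0.0]
lin [-0.39, 0.23, 0.33] rot [0.0, 0.0, 0.0]
[277.84228593 229.13390891] [[0.9513, -0.295, -0.0892, 0.5096], [0.3081, 0.9006, 0.3066, 0.3832], [-0.0101, -0.3192, 0.9476, 0.3276], [0.0, 0.0, 0.0, 1.0]]
```

View pics/w1.png

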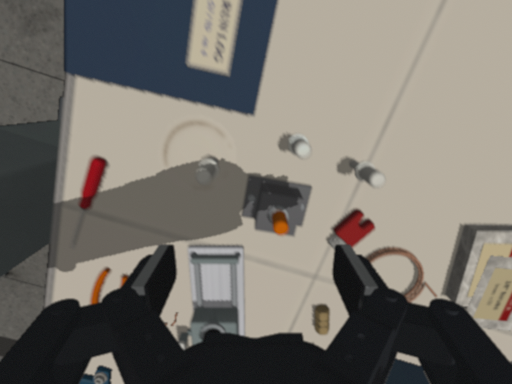

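```bash
python3 - <<'E'
import cv2
a=cv2.imread('pics/w1.png')
cv2.imwrite('pics/w1c.png',cv2.resize(a[160:250,230:330],None,fx=6,fy=6,interpolation=cv2.INTER_CUBIC))
E
```

```text
(no output)
```

View pics/w1c.png

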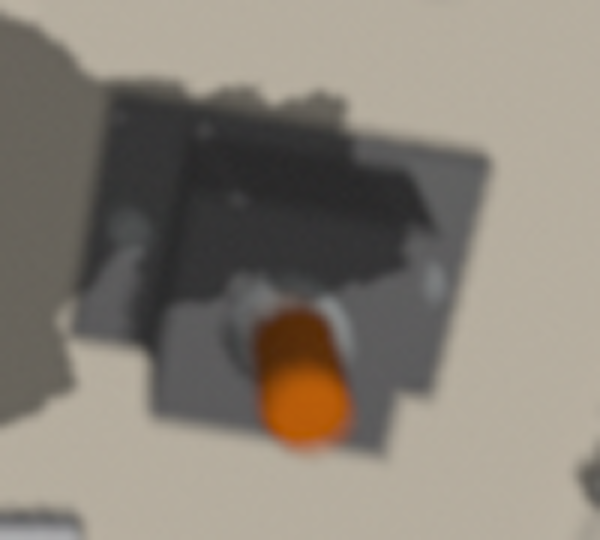

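The orange grip's top is centred at about (280.6,227.1) in the wrist picture.

```bash
python3 - <<'E'
from h import *
m=camera_model("wrist"); print(atz(m,280.6,227.1,.082))
E
python3 plan.py .569 .2755 .15 17.9 5
```

```text
[0.57248713 0.27148676 0.082     ]
pos [0.5371 0.2993 0.2023] jaw 17.63 tilt [-0.54  0.36 -0.27] err mm [ 31.9 -23.8 -52.3] F [ 3.4 -4.   0.1] w 0.0853 t 1.8
lin [-0.26, 0.19, 0.42] rot [-0.07, 0.04, -0.03]
lin [-0.26, 0.18, 0.42] rot [-0.0, -0.0, 0.0]
lin [-0.26, 0.18, 0.42] rot [0.0, 0.0, 0.0]
lin [-0.26, 0.18, 0.42] rot [-0.0, -0.0, 0.0]
lin [-0.26, 0.18, 0.42] rot [0.0, 0.0, 0.0]
```

```bash
python3 -m jog '[{"linear":[-0.28,0.2,0.42],"rot":[-0.07,0.04,0],"fingers":1},{"linear":[-0.28,0.2,0.42],"rot":[0,0,0],"fingers":1},{"linear":[-0.28,0.2,0.42],"rot":[0,0,0],"fingers":1},{"linear":[-0.28,0.2,0.42],"rot":[0,0,0],"fingers":1},{"linear":[-0.2,0.15,0.3],"rot":[0,0,0],"fingers":1},{"linear":[0,0,0],"rot":[0,0,0],"fingers":1},{"linear":[0,0,0],"rot":[0,0,0],"fingers":1}]'; python3 plan.py .568 .2745 .15 17.9 2; python3 - <<'E'
from h import *
m=camera_model("wrist"); im=capture("wrist"); cv2.imwrite("pics/w2.png",im[:,:,::-1]); print(proj(m,[.568,.2745,.082]),np.array(m["cam_to_world"]).round(4).tolist())
np.save("w2.npy",m["cam_to_world"])
E
```

```text
time: 2.5
eef_pos: [0.5715, 0.2727, 0.1476]
ee_rot: [0.591, 0.807, -0.002, -0.001]
force: [0.0, 0.3, -0.2]
gripper_width: 0.0856
pos [0.5715 0.2727 0.1476] jaw 17.54 tilt [-0.19  0.05 -0.36] err mm [-3.5  1.8  2.4] F [ 0.   0.3 -0.2] w 0.0856 t 2.5
lin [0.06, -0.06, -0.05] rot [-0.02, 0.01, -0.04]
lin [0.06, -0.06, -0.05] rot [0.0, 0.0, -0.0]
[250.16245455 211.48483751] [[0.9536, -0.2865, -0.0926, 0.5476], [0.3011, 0.9037, 0.3045, 0.3513], [-0.0036, -0.3182, 0.948, 0.272], [0.0, 0.0, 0.0, 1.0]]
```

View pics/w2.png

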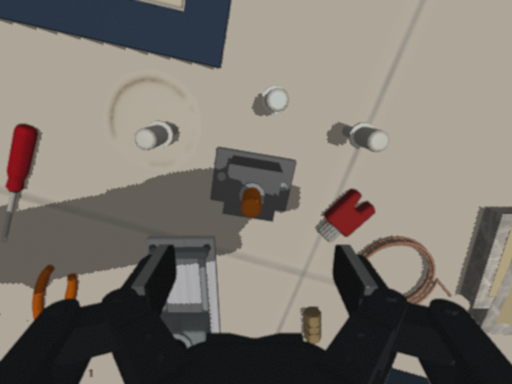

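```bash
python3 - <<'E'
import cv2
a=cv2.imread('pics/w2.png')
cv2.imwrite('pics/w2c.png',cv2.resize(a[170:230,215:305],None,fx=8,fy=8,interpolation=cv2.INTER_CUBIC))
E
```

```text
(no output)
```

View pics/w2c.png

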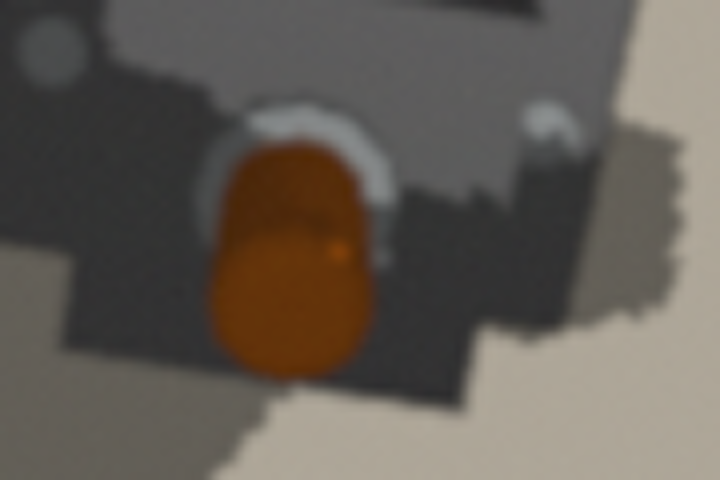

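The pin's top is centred at about (250.9,207.4).

```bash
python3 - <<'E'
from h import *
m=camera_model("wrist"); m["cam_to_world"]=np.load("w2.npy"); print(atz(m,250.9,207.4,.082))
E
python3 plan.py .5687 .2765 .1 17.9 3
```

```text
[0.56754778 0.2778078  0.082     ]
pos [0.5714 0.2727 0.1477] jaw 17.54 tilt [-0.19  0.06 -0.36] err mm [ -2.7   3.8 -47.7] F [0.4 0.1 0.4] w 0.0856 t 2.55
lin [0.06, -0.02, 0.64] rot [-0.02, 0.01, -0.04]
lin [0.06, -0.02, 0.64] rot [0.0, -0.0, 0.0]
lin [0.06, -0.02, 0.64] rot [-0.0, -0.0, 0.0]
```

```bash
python3 -m jog '[{"linear":[0.08,-0.08,0.7],"rot":[-0.02,0,-0.04],"fingers":1},{"linear":[0.08,-0.08,0.7],"rot":[0,0,0],"fingers":1},{"linear":[0.03,0,0.6],"rot":[0,0,0],"fingers":1},{"linear":[0,0,0.3],"rot":[0,0,0],"fingers":1},{"linear":[0,0,0],"rot":[0,0,0],"fingers":1}]'; python3 plan.py .5673 .2765 .074 17.9 2
```

```text
time: 3.05
eef_pos: [0.5663, 0.2796, 0.0921]
ee_rot: [0.587, 0.809, 0.003, 0.001]
force: [0.2, -0.5, -0.2]
gripper_width: 0.0855
pos [0.5663 0.2796 0.0921] jaw 18.07 tilt [ 0.32 -0.09  0.17] err mm [  1.   -3.1 -18.1] F [ 0.2 -0.5 -0.2] w 0.0855 t 3.05
lin [-0.07, -0.0, 0.36] rot [0.04, -0.01, 0.02]
lin [-0.07, -0.0, 0.36] rot [0.0, -0.0, -0.0]
```

```bash
python3 -m jog '[{"linear":[-0.07,0,0.36],"rot":[0.04,0,0],"fingers":1},{"linear":[-0.06,0,0.34],"rot":[0,0,0],"fingers":1},{"linear":[0,0,0],"rot":[0,0,0],"fingers":1}]'; python3 plan.py .5673 .2765 .074 17.9 1
```

```text
time: 3.35
eef_pos: [0.5683, 0.2771, 0.0752]
ee_rot: [0.587, 0.81, 0.002, -0.0]
force: [-0.3, -0.1, -0.1]
gripper_width: 0.0854
pos [0.5683 0.2771 0.0752] jaw 18.1 tilt [ 0.14 -0.12  0.2 ] err mm [-1.  -0.6 -1.2] F [-0.3 -0.1 -0.1] w 0.0854 t 3.35
lin [-0.01, -0.05, 0.05] rot [0.02, -0.01, 0.03]
```

```bash
python3 -m jog '[{"linear":[0,-0.04,0.04],"rot":[0.02,0,0],"fingers":0.6},{"linear":[0,0,0],"rot":[0,0,0],"fingers":0},{"linear":[0,0,0],"rot":[0,0,0],"fingers":0},{"linear":[0,0,0],"rot":[0,0,0],"fingers":0},{"linear":[0,0,0],"rot":[0,0,0],"fingers":0},{"linear":[0,0,0],"rot":[0,0,0],"fingers":0},{"linear":[0,0,0],"rot":[0,0,0],"fingers":0}]'; python3 plan.py .5673 .2765 .074 17.9 1;python3 - <<'E'
from h import *
im=capture("side"); cv2.imwrite("pics/s3.png",cv2.resize(im[120:300,130:340,::-1],None,fx=3.5,fy=3.3))
E
```

```text
time: 4.05
eef_pos: [0.5681, 0.2768, 0.0753]
ee_rot: [0.587, 0.809, 0.001, -0.001]
force: [-0.4, 0.3, -0.5]
gripper_width: 0.0139
pos [0.5681 0.2768 0.0753] jaw 18.07 tilt [ 0.07 -0.13  0.17] err mm [-0.8 -0.3 -1.3] F [-0.4  0.3 -0.5] w 0.0139 t 4.05
lin [-0.0, -0.03, 0.05] rot [0.01, -0.02, 0.02]
```

View pics/s3.png

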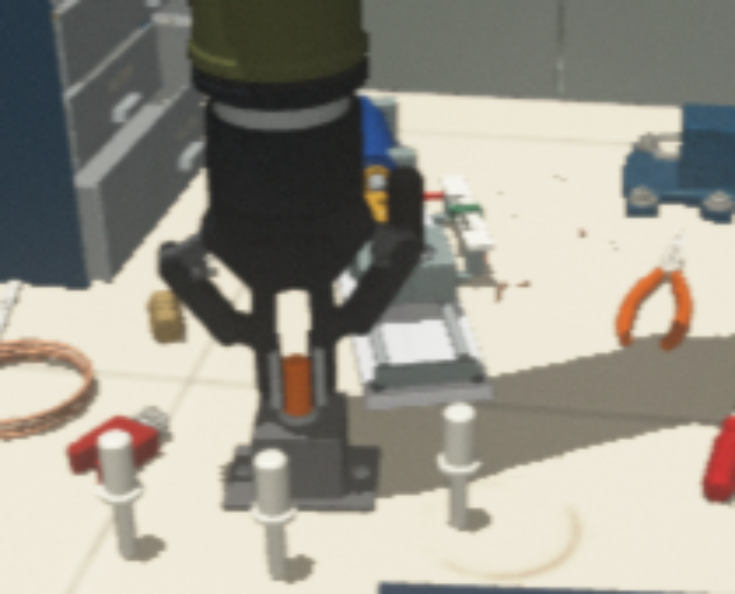

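```bash
python3 -m jog '[{"linear":[0,0,-0.5],"rot":[0,0,0],"fingers":0},{"linear":[0,0,-0.9],"rot":[0,0,0],"fingers":0},{"linear":[0,0,-1],"rot":[0,0,0],"fingers":0},{"linear":[0,0,-1],"rot":[0,0,0],"fingers":0},{"linear":[0,0,-1],"rot":[0,0,0],"fingers":0},{"linear":[0,0,-1],"rot":[0,0,0],"fingers":0},{"linear":[0,0,-0.8],"rot":[0,0,0],"fingers":0},{"linear":[0,0,0],"rot":[0,0,0],"fingers":0}]'; python3 plan.py .567 .06 .215 17.9 9;python3 - <<'E'
from h import *
im=capture("wrist"); cv2.imwrite("pics/w4.png",im[:,:,::-1])
E
```

```text
time: 4.9
eef_pos: [0.5678, 0.2761, 0.2418]
ee_rot: [0.587, 0.809, 0.002, -0.0]
force: [0.7, -0.1, -1.0]
gripper_width: 0.0141
pos [0.5678 0.2761 0.2418] jaw 18.07 tilt [ 0.18 -0.14  0.17] err mm [  -0.8 -216.1  -26.8] F [ 0.7 -0.1 -1. ] w 0.0141 t 4.9
lin [-0.91, -0.3, 0.12] rot [0.02, -0.02, 0.02]
lin [-0.91, -0.3, 0.12] rot [-0.0, -0.0, -0.0]
lin [-0.91, -0.3, 0.12] rot [0.0, -0.0, -0.0]
lin [-0.91, -0.3, 0.12] rot [0.0, 0.0, -0.0]
lin [-0.91, -0.3, 0.12] rot [-0.0, 0.0, -0.0]
lin [-0.91, -0.3, 0.12] rot [-0.0, -0.0, -0.0]
lin [-0.91, -0.3, 0.12] rot [0.0, -0.0, -0.0]
lin [-0.91, -0.3, 0.12] rot [0.0, 0.0, -0.0]
lin [-0.91, -0.3, 0.12] rot [-0.0, 0.0, -0.0]
```

View pics/w4.png

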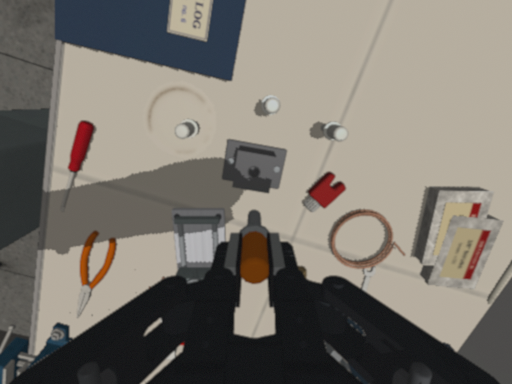

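The pin is gripped and lifted: the orange grip is at (255,255), and its shank points down to a tip at (254,213). The stand is empty. Next I'll carry it over the fork.

```bash
python3 -m jog '[{"linear":[-0.6,-0.2,0],"rot":[0,0,0],"fingers":0},{"linear":[-0.93,-0.3,0.05],"rot":[0,0,0],"fingers":0},{"linear":[-0.93,-0.3,0.05],"rot":[0,0,0],"fingers":0},{"linear":[-0.93,-0.3,0.05],"rot":[0,0,0],"fingers":0},{"linear":[-0.93,-0.3,0.05],"rot":[0,0,0],"fingers":0},{"linear":[-0.93,-0.3,0.05],"rot":[0,0,0],"fingers":0},{"linear":[-0.93,-0.3,0.05],"rot":[0,0,0],"fingers":0},{"linear":[-0.93,-0.3,0.05],"rot":[0,0,0],"fingers":0}]'; python3 plan.py .567 .045 .215 17.9 3
```

```text
time: 5.75
eef_pos: [0.5608, 0.0762, 0.2217]
ee_rot: [0.586, 0.81, -0.006, -0.005]
force: [0.1, -0.1, -0.5]
gripper_width: 0.0139
pos [0.5608 0.0762 0.2217] jaw 18.23 tilt [-0.93 -0.07  0.33] err mm [  6.2 -31.2  -6.7] F [ 0.1 -0.1 -0.5] w 0.0139 t 5.75
lin [-0.42, -0.05, 0.09] rot [-0.12, -0.01, 0.04]
lin [-0.42, -0.05, 0.09] rot [0.0, -0.0, -0.0]
lin [-0.42, -0.05, 0.09] rot [0.0, 0.0, -0.0]
```

```bash
python3 -m jog '[{"linear":[-0.5,-0.05,0.1],"rot":[-0.1,0,0.04],"fingers":0},{"linear":[-0.5,-0.05,0.1],"rot":[0,0,0],"fingers":0},{"linear":[-0.5,-0.05,0.3],"rot":[0,0,0],"fingers":0},{"linear":[-0.25,0,0.5],"rot":[0,0,0],"fingers":0},{"linear":[0,0,0],"rot":[0,0,0],"fingers":0},{"linear":[0,0,0],"rot":[0,0,0],"fingers":0}]'; python3 plan.py .567 .0245 .15 17.9 3; python3 - <<'E'
from h import *
m=camera_model("wrist"); im=capture("wrist"); cv2.imwrite("pics/w5.png",im[:,:,::-1]); 
np.save("w5.npy",m["cam_to_world"]); print(proj(m,[.567,.0235,.054]))
p=env.read_state()["eef_pos"]; print(proj(m,p-[0,0,.069]))
E
```

```text
time: 6.35
eef_pos: [0.5688, 0.0256, 0.191]
ee_rot: [0.591, 0.807, -0.003, -0.003]
force: [0.3, 0.5, -0.6]
gripper_width: 0.014
pos [0.5688 0.0256 0.191 ] jaw 17.56 tilt [-0.46 -0.06 -0.34] err mm [ -1.8  -1.1 -41. ] F [ 0.3  0.5 -0.6] w 0.014 t 6.35
lin [-0.01, -0.02, 0.55] rot [-0.06, -0.01, -0.04]
lin [-0.01, -0.03, 0.55] rot [0.0, 0.0, 0.0]
lin [-0.01, -0.03, 0.55] rot [0.0, -0.0, 0.0]
[252.51109983 188.14457967]
[254.15211218 213.03954241]
```

View pics/w5.png

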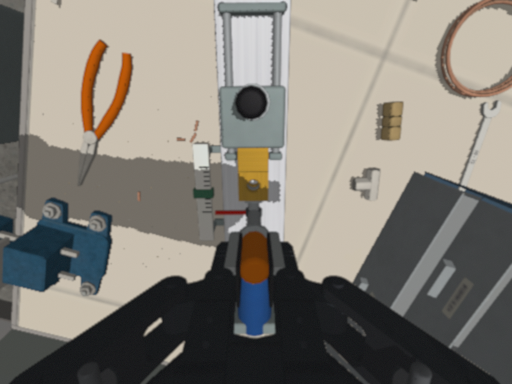

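```bash
python3 - <<'E'
import cv2
a=cv2.imread('pics/w5.png')
cv2.imwrite('pics/w5c.png',cv2.resize(a[140:250,190:310],None,fx=6,fy=5.4,interpolation=cv2.INTER_CUBIC))
cv2.imwrite('pics/w5c.png',cv2.resize(a[165:240,205:305],None,fx=8,fy=8,interpolation=cv2.INTER_CUBIC))
E
```

```text
(no output)
```

View pics/w5c.png

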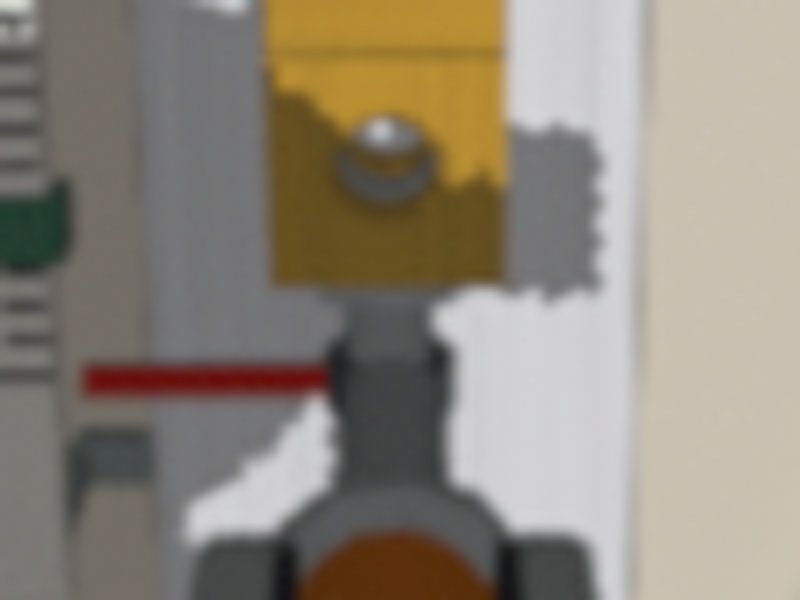

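```bash
python3 - <<'E'
import cv2
from h import *
m=camera_model("wrist"); m["cam_to_world"]=np.load("w5.npy"); print(atz(m,252.7,185.0,.054))
a=cv2.imread('pics/w4.png')
cv2.imwrite('pics/w4c.png',cv2.resize(a[195:290,205:305],None,fx=6.3,fy=6.3,interpolation=cv2.INTER_CUBIC))
E
```

```text
[0.56619312 0.02669685 0.054     ]
```

View pics/w4c.png

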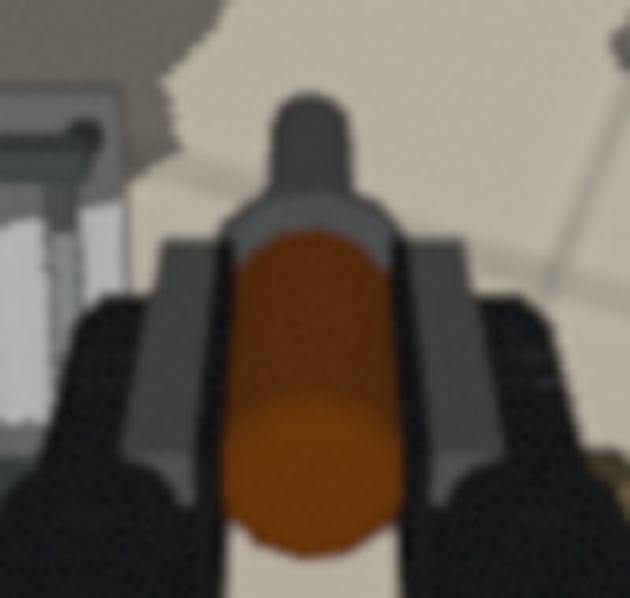

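```bash
python3 - <<'E'
from h import *
from scipy.spatial.transform import Rotation as R
m=camera_model("wrist"); s=env.read_state(); p=s["eef_pos"]; Rm=R.from_quat(s["ee_rot"]).as_matrix()
for dx in (-3,0,3):
  f=lambda x,y,z:proj(m,p+Rm@np.array([x,y,z])*1e-3).round(1)
  print(dx,"top",f(dx,0,-7.2),"grip top near/far",f(dx+8,0,-7.2),f(dx-8,0,-7.2),"tip c",f(dx,0,69),"tip far edges r5@64 r3.5@69",f(dx+5,0,64),f(dx-5,0,64),f(dx+3.5,0,69),f(dx-3.5,0,69),"collar top edge",f(dx+11,0,25),f(dx-11,0,25))
E
```

```text
-3 top [253.3 277.9] grip top near/far [253.3 264.2] [253.3 291.2] tip c [253.6 216.8] tip far edges r5@64 r3.5@69 [253.6 213.4] [253.6 225.6] [253.6 212.6] [253.6 221. ] collar top edge [253.4 229.6] [253.5 261.3]
0 top [253.3 272.9] grip top near/far [253.2 258.9] [253.3 286.3] tip c [253.6 213.2] tip far edges r5@64 r3.5@69 [253.6 209.6] [253.6 222. ] [253.6 209. ] [253.6 217.4] collar top edge [253.4 225. ] [253.4 257.1]
3 top [253.3 267.7] grip top near/far [253.2 253.6] [253.3 281.3] tip c [253.6 209.6] tip far edges r5@64 r3.5@69 [253.6 205.9] [253.6 218.3] [253.6 205.3] [253.6 213.8] collar top edge [253.4 220.5] [253.4 252.9]
```

```bash
python3 plan.py .5665 .0265 .132 17.9 3
```

```text
pos [0.5686 0.0258 0.1909] jaw 17.58 tilt [-0.48 -0.07 -0.32] err mm [ -2.1   0.7 -58.9] F [-0.1 -0.8 -1.2] w 0.0138 t 6.4
lin [0.02, -0.02, 0.79] rot [-0.06, -0.01, -0.04]
lin [0.02, -0.02, 0.79] rot [-0.0, -0.0, -0.0]
lin [0.02, -0.02, 0.79] rot [-0.0, -0.0, -0.0]
```

```bash
python3 -m jog '[{"linear":[0.03,-0.03,0.75],"rot":[-0.06,0,-0.04],"fingers":0},{"linear":[0.03,-0.03,0.75],"rot":[0,0,0],"fingers":0},{"linear":[0,0,0.6],"rot":[0,0,0],"fingers":0},{"linear":[0,0,0],"rot":[0,0,0],"fingers":0},{"linear":[0,0,0],"rot":[0,0,0],"fingers":0}]';  python3 plan.py .5665 .0265 .132 17.9 1
```

```text
time: 6.9
eef_pos: [0.5681, 0.0323, 0.1388]
ee_rot: [0.585, 0.811, 0.003, 0.0]
force: [0.9, 0.8, -0.3]
gripper_width: 0.0142
pos [0.5681 0.0323 0.1388] jaw 18.33 tilt [ 0.28 -0.15  0.43] err mm [-1.6 -5.8 -6.8] F [ 0.9  0.8 -0.3] w 0.0142 t 6.9
lin [-0.2, -0.14, 0.27] rot [0.03, -0.02, 0.05]
```

```bash
python3 -m jog '[{"linear":[-0.2,-0.1,0.1],"rot":[0.03,-0.02,0.05],"fingers":0},{"linear":[-0.06,0,0.1],"rot":[0,0,0],"fingers":0},{"linear":[0,0,0],"rot":[0,0,0],"fingers":0}]';  python3 plan.py .5665 .0265 .132 17.9 1;  python3 - <<'E'
from h import *
from scipy.spatial.transform import Rotation as R
m=camera_model("wrist"); im=capture("wrist"); cv2.imwrite("pics/w6.png",cv2.resize(im[150:240,205:305,::-1],None,fx=6.6,fy=6.6,interpolation=cv2.INTER_CUBIC)); np.save("w6.npy",m["cam_to_world"])
im=capture("top");cv2.imwrite("pics/t6.png",cv2.resize(im[125:215,240:400,::-1],None,fx=5,fy=5,interpolation=cv2.INTER_CUBIC))
im=capture("side");cv2.imwrite("pics/s6.png",cv2.resize(im[130:220,190:290,::-1],None,fx=6.6,fy=6.6,interpolation=cv2.INTER_CUBIC))
E
python3 plan.py .5665 .0265 .132 17.9 1
```

```text
time: 7.2
eef_pos: [0.569, 0.0257, 0.1356]
ee_rot: [0.588, 0.809, 0.001, 0.001]
force: [-0.6, 0.5, -0.9]
gripper_width: 0.014
pos [0.569  0.0257 0.1356] jaw 17.97 tilt [0.21 0.06 0.07] err mm [-2.5  0.8 -3.6] F [-0.6  0.5 -0.9] w 0.014 t 7.2
lin [0.06, -0.08, 0.14] rot [0.03, 0.01, 0.01]
pos [0.5689 0.0259 0.1356] jaw 17.97 tilt [0.21 0.05 0.07] err mm [-2.4  0.6 -3.6] F [ 0.1  0.6 -0.7] w 0.0138 t 7.35
lin [0.05, -0.08, 0.15] rot [0.03, 0.01, 0.01]
```

View pics/w6.png

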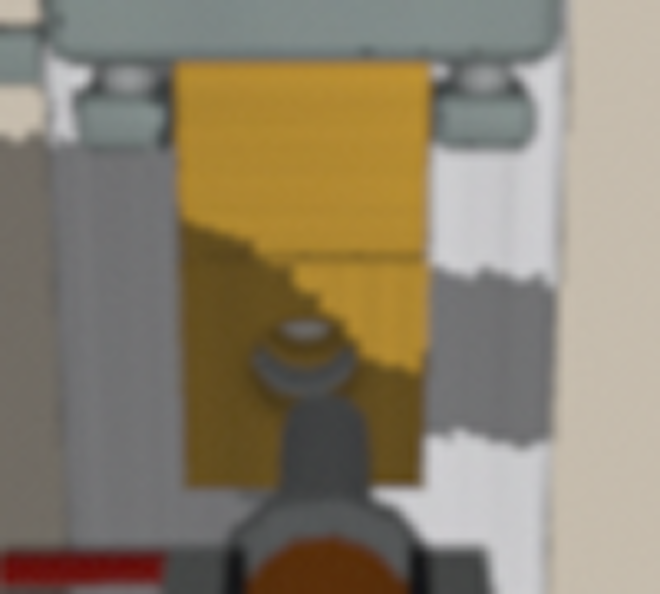

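View pics/t6.png

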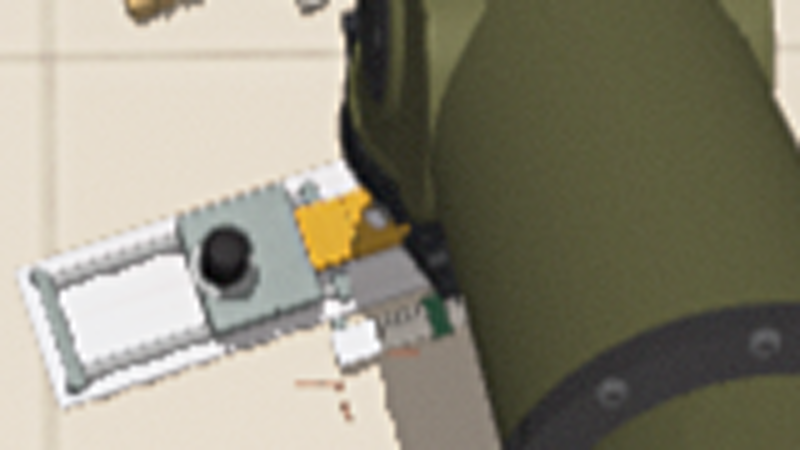

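View pics/s6.png

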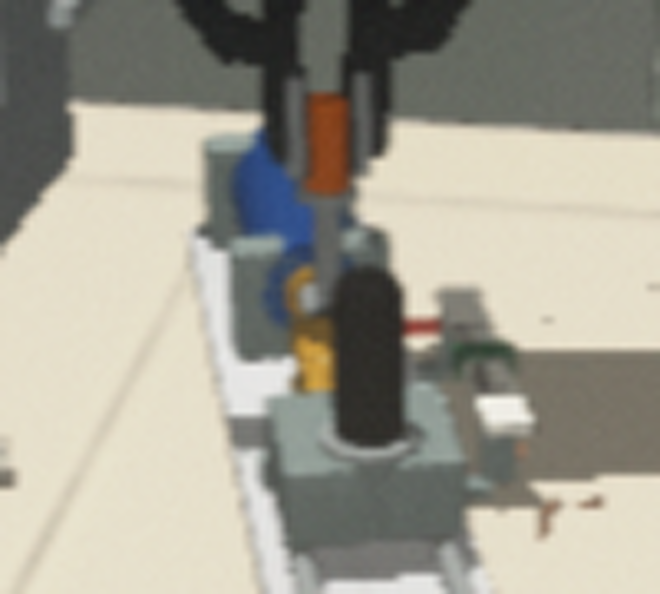

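```bash
python3 - <<'E'
from h import *
m=camera_model("wrist"); m["cam_to_world"]=np.load("w6.npy")
h=atz(m,205+304/6.6-.42,150+358/6.6-.42,.054); t=atz(m,254.0,213.3,.1356-.069); print(h,t,h-t)
d=h-t; a=np.radians(17.97); y=np.array([np.cos(a),np.sin(a)]); x=np.array([-np.sin(a),np.cos(a)]); print("toolx",x@d[:2]*1e3,"tooly",y@d[:2]*1e3)
E
```

```text
[0.56612933 0.02762878 0.054     ] [0.56955573 0.02569125 0.0666    ] [-0.0034264   0.00193753 -0.0126    ]
toolx 2.9001245025522415 tooly -2.661485403422436
```

```bash
python3 - <<'E'
from h import *
m=camera_model("wrist"); m["cam_to_world"]=np.load("w6.npy")
t=atz(m,254.0,213.3,.1356-.069)
a=np.radians(17.97); y=np.array([np.cos(a),np.sin(a)]); x=np.array([-np.sin(a),np.cos(a)])
for n,c,r in (("front",305,487),("seam",303,258),("hole358",304,358),("hole350",304,350),("Lfront",187,487),("Rfront",423,486)):
  h=atz(m,205+c/6.6-.42,150+r/6.6-.42,.054); d=(h-t)[:2]*1e3; print(n,"toolx",(x@d).round(2),"tooly",(y@d).round(2))
for n,sz,f,o in (("w5",8,8,(205,165)),):
  m["cam_to_world"]=np.load("w5.npy")
  for n,c,r in (("front",388,285),("seam",386,50),("hole163",385,163)):
    h=atz(m,o[0]+c/8-.44,o[1]+r/8-.44,.054); d=(h-np.array([.5688,.0256,0]))[:2]*1e3; print(n,(x@d).round(2),(y@d).round(2))
import cv2
im=cv2.imread('pics/w6.png'); cv2.imwrite('pics/w6h.png',cv2.resize(im[280:440,220:400],None,fx=4,fy=3.7,interpolation=cv2.INTER_CUBIC))
E
```

```text
front toolx -14.34 tooly -2.61
seam toolx 15.7 tooly -2.72
hole358 toolx 2.9 tooly -2.66
hole350 toolx 3.94 tooly -2.66
Lfront toolx -14.31 tooly -17.34
Rfront toolx -14.24 tooly 12.12
front -14.28 -1.92
seam 16.39 -1.9
hole163 1.92 -2.16
```

View pics/w6h.png

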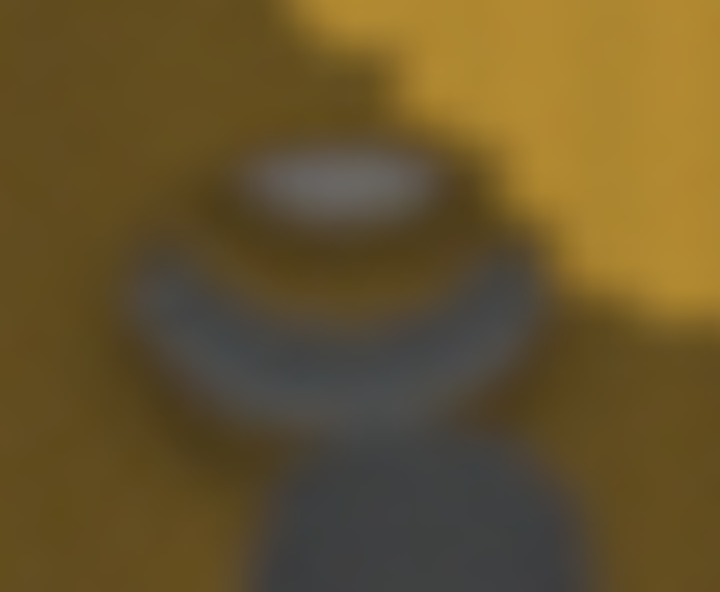

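```bash
python3 -m jog '[{"linear":[0.03,-0.1,0],"rot":[0.02,0,0],"fingers":0},{"linear":[0,0,0],"rot":[0,0,0],"fingers":0}]';  python3 plan.py .5662 .0258 .130 17.9 1
```

```text
time: 7.55
eef_pos: [0.5662, 0.0258, 0.1359]
ee_rot: [0.588, 0.809, 0.0, 0.001]
force: [0.1, -0.0, -0.5]
gripper_width: 0.014
pos [0.5662 0.0258 0.1359] jaw 17.97 tilt [0.06 0.05 0.07] err mm [ 0.  -0.  -5.9] F [ 0.1 -0.  -0.5] w 0.014 t 7.55
lin [-0.0, 0.0, 0.24] rot [0.01, 0.01, 0.01]
```

```bash
python3 -m jog '[{"linear":[0,0,0.2],"rot":[0,0,0],"fingers":0},{"linear":[0,0,0.2],"rot":[0,0,0],"fingers":0},{"linear":[0,0,0],"rot":[0,0,0],"fingers":0}]';  python3 plan.py .5662 .0258 .120 17.9 1; python3 - <<'E'
from h import *
m=camera_model("wrist"); im=capture("wrist"); cv2.imwrite("pics/w7.png",cv2.resize(im[150:240,205:305,::-1],None,fx=6.6,fy=6.6,interpolation=cv2.INTER_CUBIC)); np.save("w7.npy",m["cam_to_world"])
E
```

```text
time: 7.85
eef_pos: [0.5661, 0.0259, 0.1251]
ee_rot: [0.588, 0.809, 0.0, 0.001]
force: [-0.1, 0.6, -1.0]
gripper_width: 0.0144
pos [0.5661 0.0259 0.1251] jaw 17.97 tilt [0.07 0.05 0.07] err mm [ 0.1 -0.1 -5.1] F [-0.1  0.6 -1. ] w 0.0144 t 7.85
lin [-0.0, 0.0, 0.21] rot [0.01, 0.01, 0.01]
```

View pics/w7.png

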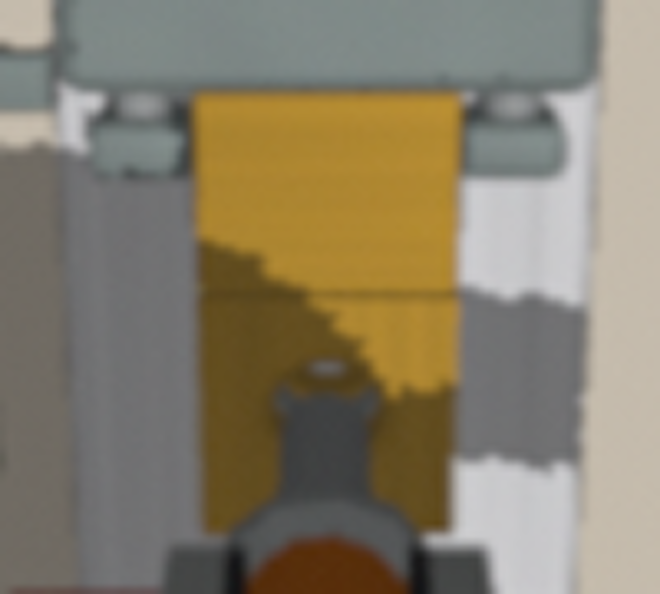

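```bash
python3 - <<'E'
from h import *
m=camera_model("wrist"); m["cam_to_world"]=np.load("w7.npy")
t=atz(m,254.0,213.3,.1251-.069)
a=np.radians(17.97); y=np.array([np.cos(a),np.sin(a)]); x=np.array([-np.sin(a),np.cos(a)])
for n,c,r in (("front",327.5,533),("seam",329,294)):
  h=atz(m,205+c/6.6-.42,150+r/6.6-.42,.054); d=(h-t)[:2]*1e3; print(n,"toolx",(x@d).round(2),"tooly",(y@d).round(2))
E
```

```text
front toolx -15.46 tooly 0.16
seam toolx 14.77 tooly 0.33
```

```bash
python3 -m jog '[{"linear":[0,0,0.2],"rot":[0,0,0],"fingers":0},{"linear":[0,0,0.2],"rot":[0,0,0],"fingers":0},{"linear":[0,0,0.2],"rot":[0,0,0],"fingers":0},{"linear":[0,0,0],"rot":[0,0,0],"fingers":0}]';  python3 plan.py .5662 .0258 .083 17.9 1
```

```text
time: 8.3
eef_pos: [0.5662, 0.0259, 0.1088]
ee_rot: [0.588, 0.809, 0.0, 0.001]
force: [0.1, -0.4, -1.2]
gripper_width: 0.0139
pos [0.5662 0.0259 0.1088] jaw 17.98 tilt [0.06 0.05 0.08] err mm [ -0.   -0.1 -25.8] F [ 0.1 -0.4 -1.2] w 0.0139 t 8.3
lin [-0.0, -0.0, 1.03] rot [0.01, 0.01, 0.01]
```

```bash
python3 -m jog '[{"linear":[0,0,0.2],"rot":[0,0,0],"fingers":0},{"linear":[0,0,0.2],"rot":[0,0,0],"fingers":0},{"linear":[0,0,0.2],"rot":[0,0,0],"fingers":0},{"linear":[0,0,0],"rot":[0,0,0],"fingers":0}]';  python3 plan.py .5662 .0258 .083 17.9 1
```

```text
time: 8.7
eef_pos: [0.5662, 0.0259, 0.0923]
ee_rot: [0.588, 0.809, 0.0, 0.001]
force: [0.1, 0.5, 0.2]
gripper_width: 0.0142
pos [0.5662 0.0259 0.0923] jaw 17.98 tilt [0.05 0.05 0.08] err mm [ 0.  -0.1 -9.3] F [0.1 0.5 0.2] w 0.0142 t 8.7
lin [-0.0, -0.0, 0.37] rot [0.01, 0.01, 0.01]
```

```bash
python3 -m jog '[{"linear":[0,0,0.16],"rot":[0,0,0],"fingers":0},{"linear":[0,0,0.1],"rot":[0,0,0],"fingers":0},{"linear":[0,0,0.1],"rot":[0,0,0],"fingers":0},{"linear":[0,0,0],"rot":[0,0,0],"fingers":0}]';  python3 plan.py .5662 .0258 .083 17.9 1
```

```text
time: 9.1
eef_pos: [0.5666, 0.0259, 0.0831]
ee_rot: [0.588, 0.809, 0.0, 0.001]
force: [-1.1, -0.1, 2.1]
gripper_width: 0.0141
pos [0.5666 0.0259 0.0831] jaw 17.97 tilt [0.1  0.06 0.07] err mm [-0.4 -0.1 -0.1] F [-1.1 -0.1  2.1] w 0.0141 t 9.1
lin [0.0, -0.01, 0.0] rot [0.01, 0.01, 0.01]
```

```bash
python3 -m jog '[{"linear":[0,0,0.08],"rot":[0,0,0],"fingers":0},{"linear":[0,0,0],"rot":[0,0,0],"fingers":0}]';  python3 plan.py .5662 .0258 .083 17.9 1; python3 - <<'E'
from h import *
im=capture("wrist"); cv2.imwrite("pics/w8.png",cv2.resize(im[150:240,205:305,::-1],None,fx=6.6,fy=6.6,interpolation=cv2.INTER_CUBIC))
im=capture("side");cv2.imwrite("pics/s8.png",cv2.resize(im[130:220,190:290,::-1],None,fx=6.6,fy=6.6,interpolation=cv2.INTER_CUBIC))
E
```

```text
time: 9.3
eef_pos: [0.5668, 0.0259, 0.0835]
ee_rot: [0.588, 0.809, 0.001, 0.002]
force: [1.0, 1.3, -0.8]
gripper_width: 0.0141
pos [0.5668 0.0259 0.0835] jaw 17.96 tilt [0.2  0.07 0.06] err mm [-0.6 -0.1 -0.5] F [ 1.   1.3 -0.8] w 0.0141 t 9.3
lin [0.01, -0.02, 0.02] rot [0.02, 0.01, 0.01]
```

View pics/w8.png

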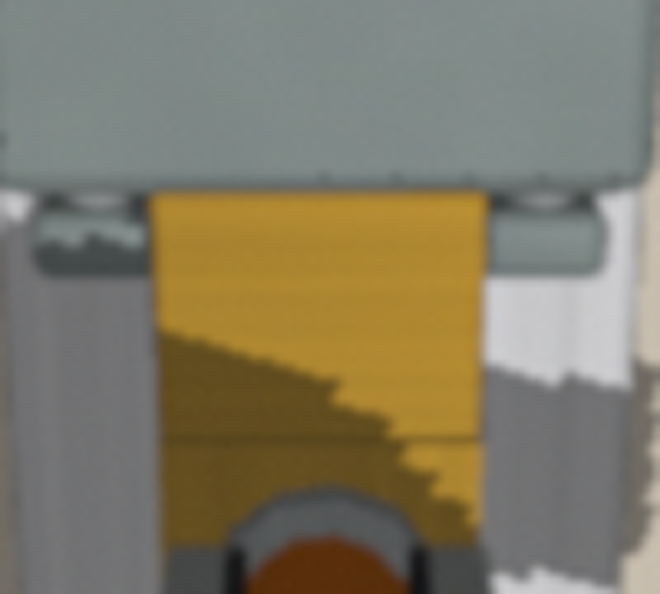

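View pics/s8.png

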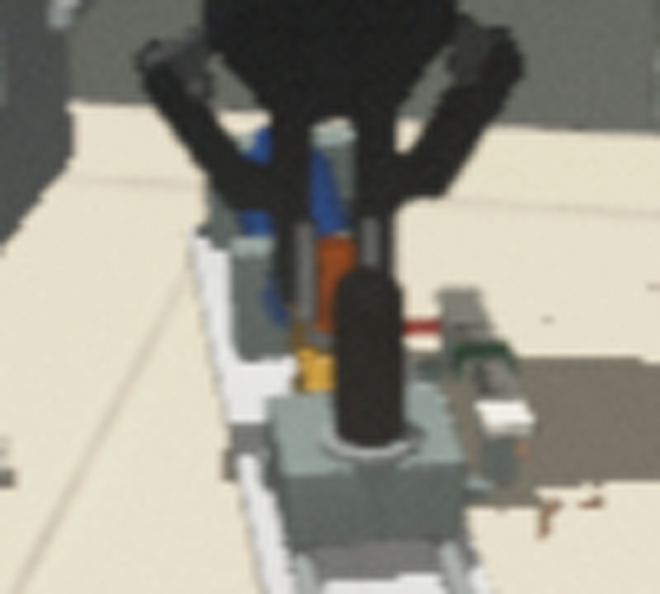

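The collar now meets the fork face, at TCP z 0.0835 against 0.083 expected, so I'll release the pin and check.

```bash
python3 -m jog '[{"linear":[0,0,0],"rot":[0,0,0],"fingers":0.6},{"linear":[0,0,0],"rot":[0,0,0],"fingers":0.6},{"linear":[0,0,0],"rot":[0,0,0],"fingers":0.6},{"linear":[0,0,0],"rot":[0,0,0],"fingers":0.6},{"linear":[0,0,-0.2],"rot":[0,0,0],"fingers":0.7},{"linear":[0,0,-0.8],"rot":[0,0,0],"fingers":0.7},{"linear":[0,0,-0.9],"rot":[0,0,0],"fingers":0.7},{"linear":[0,0,-0.9],"rot":[0,0,0],"fingers":0.7}]'; python3 -m jog '[{"linear":[0,0,-0.8],"rot":[0,0,0],"fingers":0.7},{"linear":[0,0,-0.2],"rot":[0,0,0],"fingers":0.7},{"linear":[0,0,0],"rot":[0,0,0],"fingers":0.7}]';  python3 plan.py .5662 .0258 .083 17.9 1; python3 - <<'E'
from h import *
m=camera_model("wrist");np.save("w9.npy",m["cam_to_world"])
im=capture("wrist"); cv2.imwrite("pics/w9.png",im[:,:,::-1])
cv2.imwrite("pics/w9c.png",cv2.resize(im[130:240,195:315,::-1],None,fx=5.4,fy=5.4,interpolation=cv2.INTER_CUBIC))
im=capture("side");cv2.imwrite("pics/s9.png",cv2.resize(im[130:220,190:290,::-1],None,fx=6.6,fy=6.6,interpolation=cv2.INTER_CUBIC))
E
```

```text
time: 10.2
eef_pos: [0.5646, 0.0258, 0.1516]
ee_rot: [0.588, 0.809, -0.002, -0.002]
force: [0.9, 0.1, 0.5]
gripper_width: 0.0597
time: 10.5
eef_pos: [0.566, 0.0258, 0.1811]
ee_rot: [0.588, 0.809, 0.0, 0.001]
force: [-0.4, 0.2, -0.1]
gripper_width: 0.0599
pos [0.566  0.0258 0.1811] jaw 17.96 tilt [0.05 0.04 0.06] err mm [  0.2  -0.  -98.1] F [-0.4  0.2 -0.1] w 0.0599 t 10.5
lin [0.0, 0.0, 3.92] rot [0.01, 0.01, 0.01]
```

View pics/w9c.png

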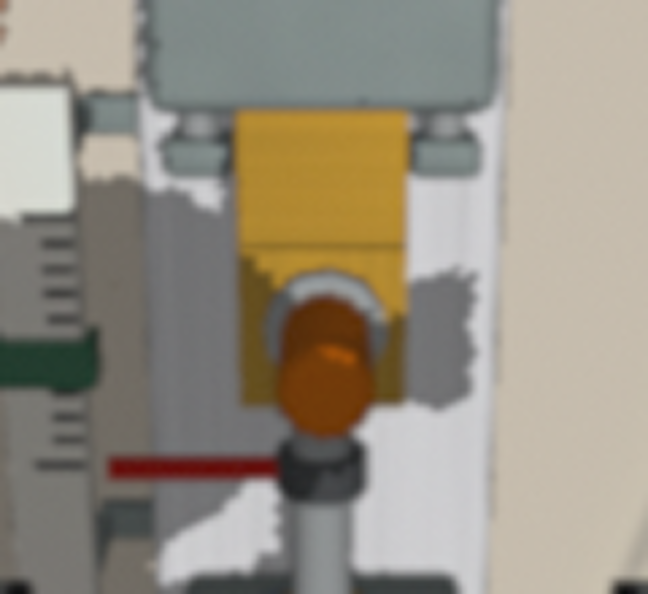

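View pics/s9.png

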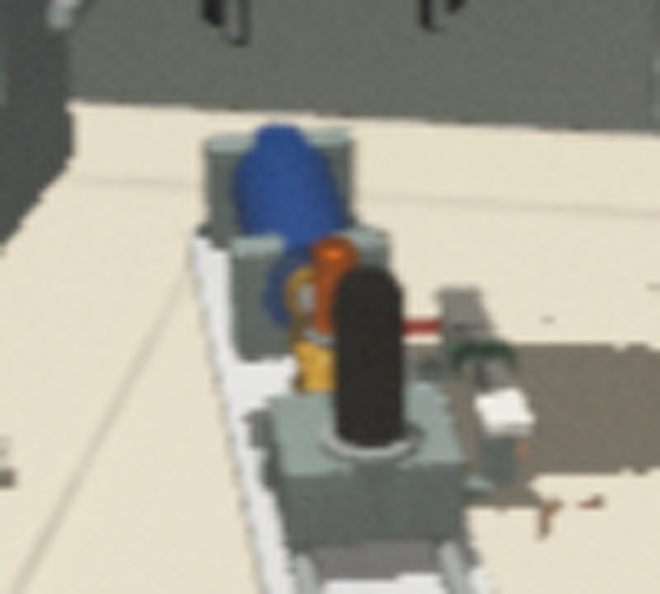

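```bash
python3 - <<'E'
from h import *
m=camera_model("wrist"); m["cam_to_world"]=np.load("w9.npy")
print("pred grip top",proj(m,[.5662,.0262,.09]),"collar centre top",proj(m,[.5662,.0262,.058]))
a=np.radians(17.9); y=np.array([np.cos(a),np.sin(a)]); x=np.array([-np.sin(a),np.cos(a)]); o=np.array([.5662,.0262])
for n,c,r in (("ptr",110,467),("clip hi",97,328),("clip lo",97,390),("clip hiL",40,340),("clip loL",40,388)):
  h=atz(m,195+c/5.4-.4,130+r/5.4-.4,.038); d=(h[:2]-o)*1e3; print(n,"rigx",(y@d).round(2),"rigy",(x@d).round(2))
im=cv2.imread('pics/w9.png'); cv2.imwrite('pics/w9k.png',cv2.resize(im[160:230,170:260],None,fx=8,fy=8,interpolation=cv2.INTER_CUBIC))
E
```

```text
pred grip top [253.85811122 202.52729163] collar centre top [253.86403639 190.5653469 ]
ptr rigx -41.21 rigy -35.12
clip hi rigx -42.4 rigy -6.39
clip lo rigx -43.0 rigy -18.98
clip hiL rigx -53.38 rigy -8.81
clip loL rigx -53.97 rigy -18.58
```

View pics/w9k.png

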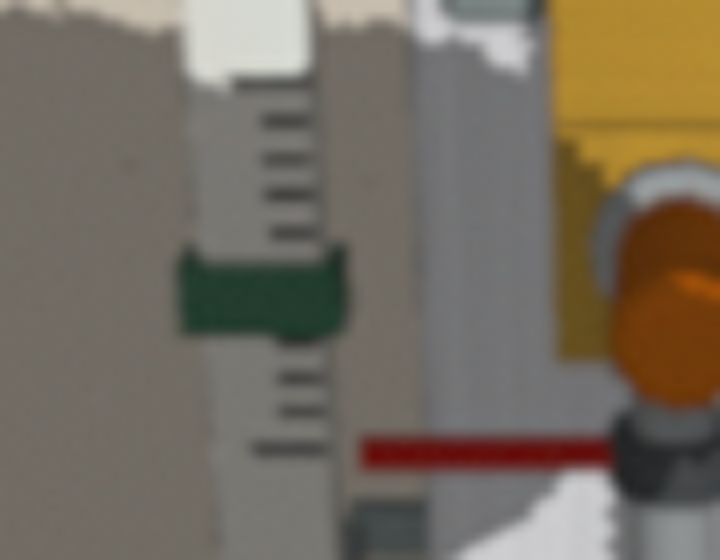

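```bash
python3 - <<'E'
from station import env
s=env.read_state(); print(s["joints"].round(3))
E
python3 plan.py .542 .1035 .185 107.9 12
```

```text
[-0.124  0.479  0.052  1.761 -0.03   0.902  0.255]
pos [0.5656 0.0258 0.18  ] jaw 17.97 tilt [-5.000e-02 -2.000e-02 -8.993e+01] err mm [-23.6  77.7   5. ] F [ 0.1 -0.2 -0.2] w 0.0594 t 10.6
lin [0.27, 0.01, -0.02] rot [-0.0, -0.0, -1.0]
lin [0.27, 0.04, -0.02] rot [-0.0, -0.0, -1.0]
lin [0.26, 0.08, -0.02] rot [-0.0, -0.0, -1.0]
lin [0.25, 0.11, -0.02] rot [-0.0, -0.0, -1.0]
lin [0.23, 0.15, -0.02] rot [-0.0, -0.0, -1.0]
lin [0.2, 0.18, -0.02] rot [-0.0, -0.0, -1.0]
lin [0.18, 0.2, -0.02] rot [-0.0, -0.0, -1.0]
lin [0.15, 0.23, -0.02] rot [-0.0, -0.0, -1.0]
lin [0.11, 0.25, -0.02] rot [-0.0, -0.0, -1.0]
lin [0.08, 0.26, -0.02] rot [-0.0, -0.0, -1.0]
lin [0.04, 0.27, -0.02] rot [-0.0, -0.0, -1.0]
lin [0.0, 0.27, -0.02] rot [-0.0, -0.0, -0.24]
```

```bash
python3 -m jog '[{"linear":[0.27,0,-0.05],"rot":[0,0,-1],"fingers":1},{"linear":[0.27,0.04,-0.05],"rot":[0,0,-1],"fingers":1},{"linear":[0.26,0.08,-0.02],"rot":[0,0,-1],"fingers":1},{"linear":[0.25,0.11,-0.02],"rot":[0,0,-1],"fingers":1},{"linear":[0.23,0.15,-0.02],"rot":[0,0,-1],"fingers":1},{"linear":[0.2,0.18,-0.02],"rot":[0,0,-1],"fingers":1},{"linear":[0.18,0.2,-0.02],"rot":[0,0,-1],"fingers":1},{"linear":[0.15,0.23,-0.02],"rot":[0,0,-1],"fingers":1}]'; python3 plan.py .542 .1035 .185 107.9 6
```

```text
time: 11.4
eef_pos: [0.543, 0.0778, 0.1748]
ee_rot: [0.05, 0.999, -0.002, -0.009]
force: [0.4, 0.5, 0.5]
gripper_width: 0.0853
pos [0.543  0.0778 0.1748] jaw 84.32 tilt [ -0.05  -1.06 -23.58] err mm [-1.  25.7 10.2] F [0.4 0.5 0.5] w 0.0853 t 11.4
lin [0.03, 0.17, -0.07] rot [-0.0, -0.04, -1.0]
lin [0.0, 0.17, -0.07] rot [-0.0, -0.04, -1.0]
lin [-0.02, 0.17, -0.07] rot [-0.0, -0.04, -0.95]
lin [-0.05, 0.17, -0.07] rot [-0.0, -0.0, -0.0]
lin [-0.05, 0.17, -0.07] rot [0.0, -0.0, 0.0]
lin [-0.05, 0.17, -0.07] rot [-0.0, 0.0, 0.0]
```

```bash
python3 -m jog '[{"linear":[0.03,0.25,-0.1],"rot":[0,-0.05,-1],"fingers":1},{"linear":[0,0.25,-0.1],"rot":[0,-0.05,-1],"fingers":1},{"linear":[-0.03,0.25,-0.1],"rot":[0,-0.03,-0.9],"fingers":1},{"linear":[-0.05,0.2,0],"rot":[0,0,0],"fingers":1},{"linear":[0,0,0],"rot":[0,0,0],"fingers":1},{"linear":[0,0,0],"rot":[0,0,0],"fingers":1}]'; python3 plan.py .542 .1035 .185 107.9 3; python3 - <<'E'
from h import *
m=camera_model("wrist");np.save("w10.npy",m["cam_to_world"]); print(proj(m,[.542,.1022,.114]),proj(m,[.542,.1022,.058]))
im=capture("wrist"); cv2.imwrite("pics/w10.png",im[:,:,::-1])
E
```

```text
time: 12.0
eef_pos: [0.5381, 0.1029, 0.1754]
ee_rot: [-0.16, 0.987, 0.001, -0.006]
force: [-0.1, -0.0, 1.0]
gripper_width: 0.0855
pos [0.5381 0.1029 0.1754] jaw 108.4 tilt [ 0.18 -0.68  0.5 ] err mm [3.9 0.6 9.6] F [-0.1 -0.   1. ] w 0.0855 t 12.0
lin [-0.05, -0.01, -0.13] rot [0.02, -0.08, 0.06]
lin [-0.05, -0.01, -0.13] rot [0.0, -0.0, -0.0]
lin [-0.05, -0.01, -0.13] rot [-0.0, 0.0, 0.0]
[250.70877212 221.49501058] [251.23222449 197.02353493]
```

View pics/w10.png

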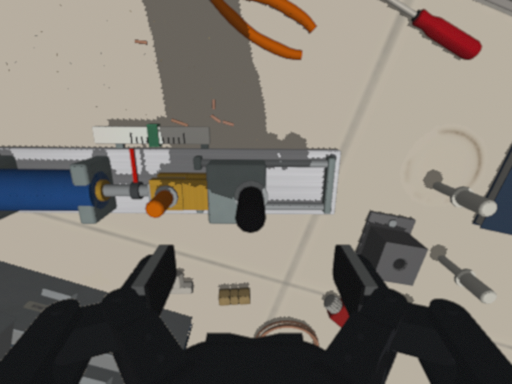

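```bash
python3 -m jog '[{"linear":[-0.06,0,0.8],"rot":[0.02,-0.08,0.06],"fingers":1},{"linear":[-0.05,0,0.8],"rot":[0,0,0],"fingers":1},{"linear":[0,0,0.8],"rot":[0,0,0],"fingers":1},{"linear":[0,0,0.6],"rot":[0,0,0],"fingers":1},{"linear":[0,0,0],"rot":[0,0,0],"fingers":1},{"linear":[0,0,0],"rot":[0,0,0],"fingers":1}]'; python3 plan.py .541 .1022 .088 107.9 2
```

```text
time: 12.65
eef_pos: [0.5415, 0.102, 0.0979]
ee_rot: [-0.15, 0.989, -0.001, 0.0]
force: [0.5, 0.6, 0.4]
gripper_width: 0.0852
pos [0.5415 0.102  0.0979] jaw 107.2 tilt [-0.09  0.03 -0.7 ] err mm [-0.5  0.2 -9.9] F [0.5 0.6 0.4] w 0.0852 t 12.65
lin [0.01, 0.01, 0.2] rot [-0.01, 0.0, -0.09]
lin [0.01, 0.01, 0.2] rot [0.0, -0.0, 0.0]
```

```bash
python3 -m jog '[{"linear":[0,0.02,0.2],"rot":[0,0,-0.09],"fingers":1},{"linear":[0,0.02,0.18],"rot":[0,0,0],"fingers":1},{"linear":[0,0,0],"rot":[0,0,0],"fingers":1}]'; python3 plan.py .541 .1022 .088 107.9 1; python3 - <<'E'
from h import *
im=capture("wrist"); cv2.imwrite("pics/w11.png",im[:,:,::-1])
E
```

```text
time: 12.95
eef_pos: [0.5423, 0.1029, 0.0896]
ee_rot: [-0.156, 0.988, -0.001, 0.002]
force: [0.5, -0.9, -0.1]
gripper_width: 0.0857
pos [0.5423 0.1029 0.0896] jaw 107.89 tilt [-0.13  0.19 -0.01] err mm [-1.3 -0.7 -1.6] F [ 0.5 -0.9 -0.1] w 0.0857 t 12.95
lin [0.06, -0.01, 0.06] rot [-0.02, 0.02, -0.0]
```

View pics/w11.png

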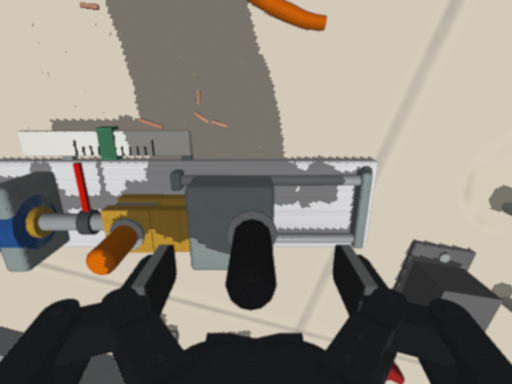

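The post stands centred between the open jaws, with its base near (250,230). The red pointer at (80,180) and the green clip at (107,143) are both in view. Closing on the handle.

```bash
python3 -m jog '[{"linear":[0,0,0.04],"rot":[0,0,0],"fingers":0.5},{"linear":[0,0,0],"rot":[0,0,0],"fingers":0.3},{"linear":[0,0,0],"rot":[0,0,0],"fingers":0},{"linear":[0,0,0],"rot":[0,0,0],"fingers":0},{"linear":[0,0,0],"rot":[0,0,0],"fingers":0},{"linear":[0,0,0],"rot":[0,0,0],"fingers":0},{"linear":[0,0,0],"rot":[0,0,0],"fingers":0}]'; python3 plan.py .541 .1022 .088 107.9 1; python3 - <<'E'
from h import *
im=capture("wrist"); cv2.imwrite("pics/w12.png",im[:,:,::-1])
cv2.imwrite("pics/w12c.png",cv2.resize(im[110:230,0:120,::-1],None,fx=5,fy=5,interpolation=cv2.INTER_CUBIC))
E
```

```text
time: 13.7
eef_pos: [0.543, 0.1029, 0.0899]
ee_rot: [-0.155, 0.988, -0.001, 0.003]
force: [-0.3, -0.3, 0.1]
gripper_width: 0.0224
pos [0.543  0.1029 0.0899] jaw 107.86 tilt [-0.16  0.31 -0.04] err mm [-2.  -0.7 -1.9] F [-0.3 -0.3  0.1] w 0.0224 t 13.7
lin [0.09, -0.0, 0.08] rot [-0.02, 0.04, -0.0]
```

View pics/w12c.png

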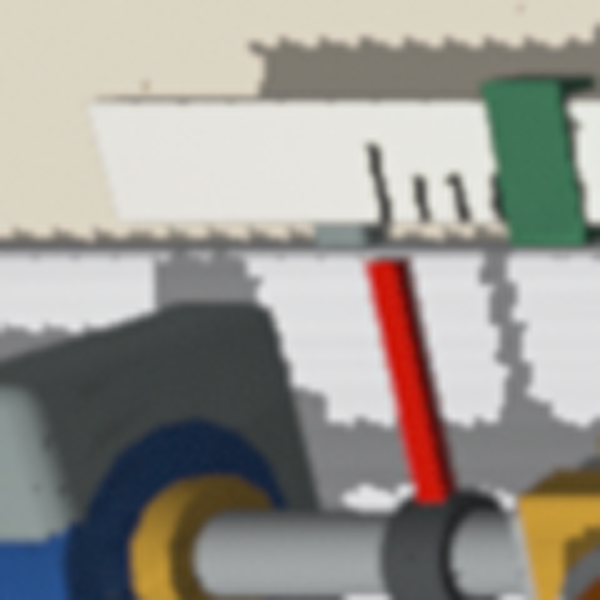

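```bash
python3 -m jog '[{"linear":[0,0.15,0],"rot":[0,0,0],"fingers":0},{"linear":[0,0.15,0],"rot":[0,0,0],"fingers":0},{"linear":[0,0.15,0],"rot":[0,0,0],"fingers":0},{"linear":[0,0.15,0],"rot":[0,0,0],"fingers":0},{"linear":[0,0,0],"rot":[0,0,0],"fingers":0}]'; python3 plan.py .5430 .1029 .088 107.9 1; python3 - <<'E'
from h import *
im=capture("wrist"); 
cv2.imwrite("pics/w13c.png",cv2.resize(im[110:230,0:120,::-1],None,fx=5,fy=5,interpolation=cv2.INTER_CUBIC))
E
```

```text
time: 14.25
eef_pos: [0.5398, 0.1129, 0.0899]
ee_rot: [-0.153, 0.988, -0.004, 0.003]
force: [1.0, -4.1, 0.3]
gripper_width: 0.0227
pos [0.5398 0.1129 0.0899] jaw 107.6 tilt [-0.52  0.3  -0.29] err mm [  3.2 -10.   -1.9] F [ 1.  -4.1  0.3] w 0.0227 t 14.25
lin [-0.0, -0.42, 0.08] rot [-0.07, 0.04, -0.04]
```

View pics/w13c.png

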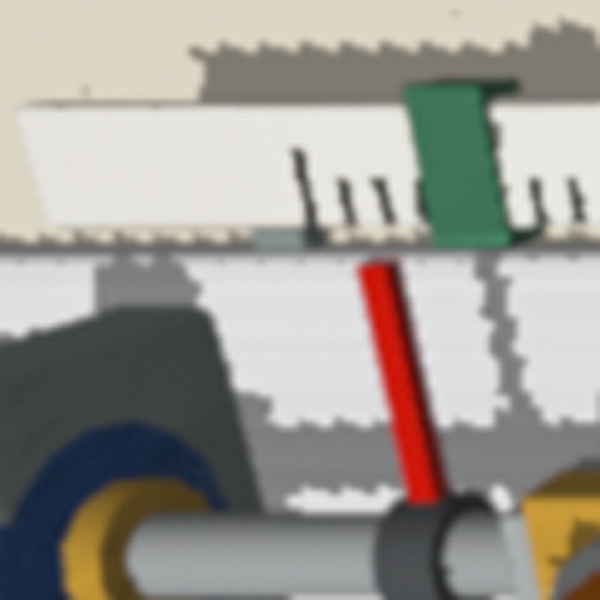

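```bash
python3 -m jog '[{"linear":[0,0.15,0],"rot":[-0.05,0,-0.03],"fingers":0},{"linear":[0,0.15,0],"rot":[0,0,0],"fingers":0},{"linear":[0,0.15,0],"rot":[0,0,0],"fingers":0},{"linear":[0,0,0],"rot":[0,0,0],"fingers":0}]'; python3 plan.py .5430 .1029 .088 107.9 1; python3 - <<'E'
from h import *
im=capture("wrist"); 
cv2.imwrite("pics/w14c.png",cv2.resize(im[110:230,0:120,::-1],None,fx=5,fy=5,interpolation=cv2.INTER_CUBIC))
E
```

```text
time: 14.7
eef_pos: [0.5382, 0.1178, 0.0899]
ee_rot: [-0.153, 0.988, -0.004, 0.003]
force: [3.4, -5.3, 0.9]
gripper_width: 0.0227
pos [0.5382 0.1178 0.0899] jaw 107.56 tilt [-0.52  0.29 -0.34] err mm [  4.8 -14.9  -1.9] F [ 3.4 -5.3  0.9] w 0.0227 t 14.7
lin [-0.0, -0.62, 0.08] rot [-0.06, 0.04, -0.04]
```

View pics/w14c.png

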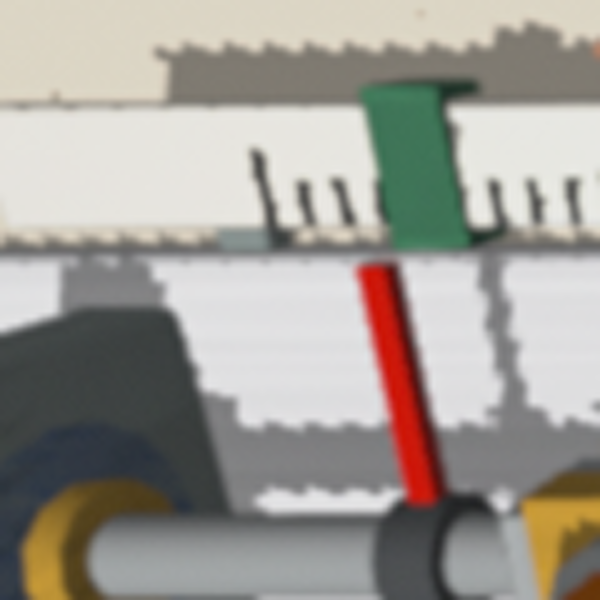

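```bash
python3 -m jog '[{"linear":[0,0.2,0],"rot":[-0.05,0,-0.04],"fingers":0},{"linear":[0,0.2,0],"rot":[0,0,0],"fingers":0},{"linear":[0,0.12,0],"rot":[0,0,0],"fingers":0}]'; python3 plan.py .5430 .1029 .088 107.9 1; python3 - <<'E'
from h import *
im=capture("wrist"); 
cv2.imwrite("pics/w15c.png",cv2.resize(im[110:230,0:120,::-1],None,fx=5,fy=5,interpolation=cv2.INTER_CUBIC))
E
python3 plan.py .5430 .1029 .088 107.9 1
```

```text
time: 15.05
eef_pos: [0.5364, 0.1233, 0.0899]
ee_rot: [-0.152, 0.988, -0.004, 0.003]
force: [3.5, -9.0, 0.7]
gripper_width: 0.0227
pos [0.5364 0.1233 0.0899] jaw 107.53 tilt [-0.56  0.27 -0.37] err mm [  6.6 -20.4  -1.9] F [ 3.5 -9.   0.7] w 0.0227 t 15.05
lin [-0.01, -0.86, 0.08] rot [-0.07, 0.03, -0.05]
pos [0.5364 0.1234 0.0899] jaw 107.54 tilt [-0.57  0.27 -0.36] err mm [  6.6 -20.5  -1.9] F [ 2.9 -8.9  1.2] w 0.0224 t 15.1
lin [-0.01, -0.86, 0.08] rot [-0.07, 0.03, -0.05]
```

View pics/w15c.png

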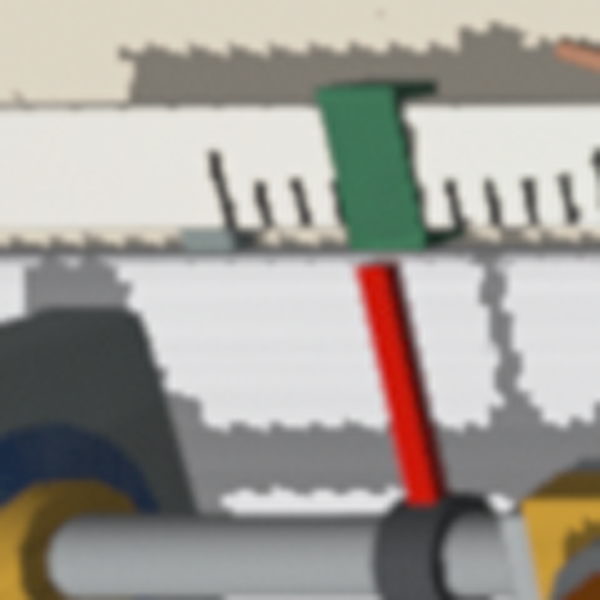

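```bash
python3 -m jog '[{"linear":[0,0.16,0],"rot":[-0.05,0,-0.04],"fingers":0},{"linear":[0,0.12,0],"rot":[0,0,0],"fingers":0},{"linear":[0,0.06,0],"rot":[0,0,0],"fingers":0}]'; python3 - <<'E'
from h import *
m=camera_model("wrist");np.save("w16.npy",m["cam_to_world"])
im=capture("wrist"); cv2.imwrite("pics/w16.png",im[:,:,::-1])
cv2.imwrite("pics/w16c.png",cv2.resize(im[110:230,0:120,::-1],None,fx=5,fy=5,interpolation=cv2.INTER_CUBIC))
im=capture("top");cv2.imwrite("pics/t16.png",cv2.resize(im[125:215,240:400,::-1],None,fx=5,fy=5,interpolation=cv2.INTER_CUBIC))
im=capture("side");cv2.imwrite("pics/s16.png",cv2.resize(im[130:220,190:290,::-1],None,fx=6.6,fy=6.6,interpolation=cv2.INTER_CUBIC))
E
python3 plan.py .5430 .1029 .088 107.9 1
```

```text
time: 15.4
eef_pos: [0.536, 0.1247, 0.0899]
ee_rot: [-0.152, 0.988, -0.005, 0.003]
force: [2.6, -7.9, 0.7]
gripper_width: 0.0228
pos [0.536  0.1246 0.0899] jaw 107.51 tilt [-0.63  0.25 -0.38] err mm [  7.  -21.7  -1.9] F [ 2.6 -8.8  0.3] w 0.0231 t 15.55
lin [-0.01, -0.91, 0.09] rot [-0.08, 0.03, -0.05]
```

View pics/w16c.png

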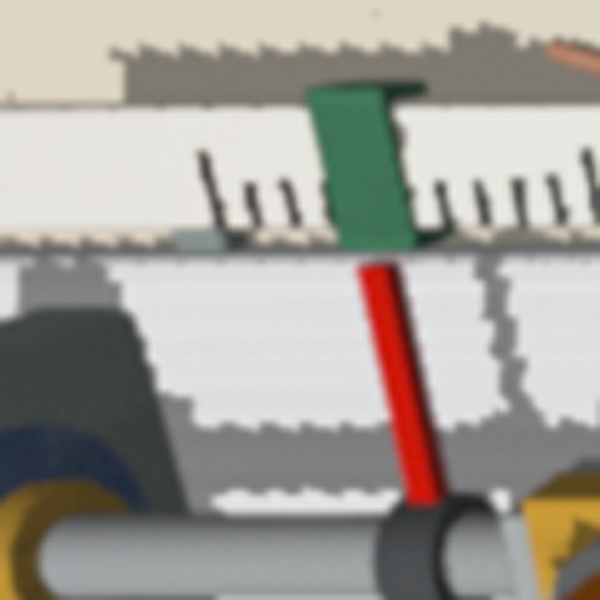

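View pics/t16.png

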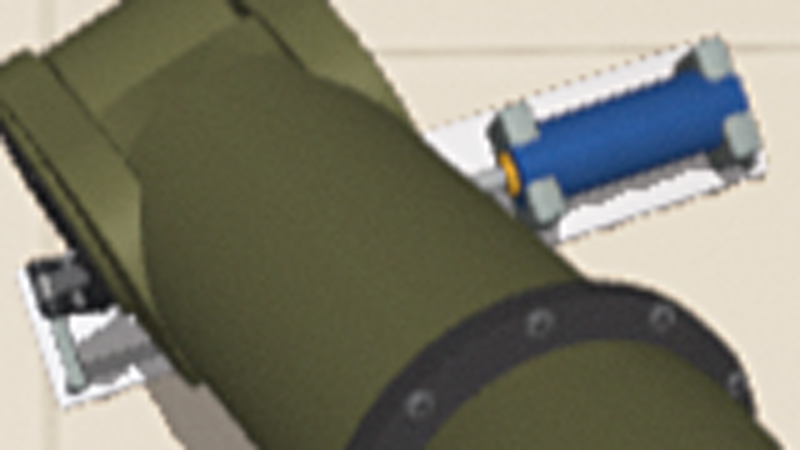

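View pics/s16.png

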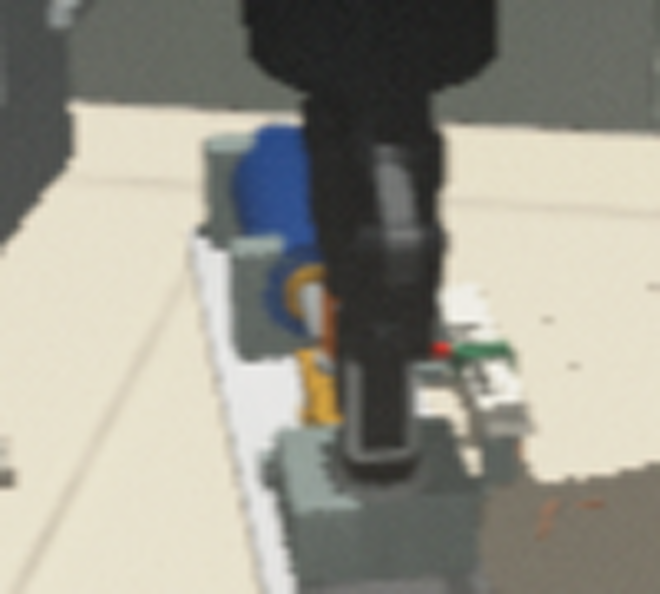

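```bash
python3 - <<'E'
from h import *
m=camera_model("wrist"); m["cam_to_world"]=np.load("w16.npy")
a=np.radians(17.9); y=np.array([np.cos(a),np.sin(a)]); x=np.array([-np.sin(a),np.cos(a)]); o=np.array([.5664,.0260])
for n,c,r,z in (("ptrL",359,264,.038),("ptrR",397,264,.038),("clipL",340,248,.038),("clipR",413,248,.038),("clipL",340,248,.04),("clipR",413,248,.04),("clipL",340,248,.042),("clipR",413,248,.042),("clip topL",308,92,.040),("clip topR",384,90,.040),("mark0",222,228,.036),("mark50",595,205,.036)):
  h=atz(m,0+c/5-.4,110+r/5-.4,z); d=(h[:2]-o)*1e3; print(n,z,"rigx",(y@d).round(2),"rigy",(x@d).round(2))
E
```

```text
ptrL 0.038 rigx -41.43 rigy -16.97
ptrR 0.038 rigx -41.41 rigy -11.93
clipL 0.038 rigx -43.58 rigy -19.01
clipR 0.038 rigx -43.54 rigy -9.36
clipL 0.04 rigx -44.0 rigy -17.59
clipR 0.04 rigx -43.95 rigy -8.05
clipL 0.042 rigx -44.41 rigy -16.18
clipR 0.042 rigx -44.37 rigy -6.74
clip topL 0.04 rigx -63.81 rigy -17.13
clip topR 0.04 rigx -64.0 rigy -7.5
mark0 0.036 rigx -45.92 rigy -35.54
mark50 0.036 rigx -48.72 rigy 14.57
```

View pics/w16.png

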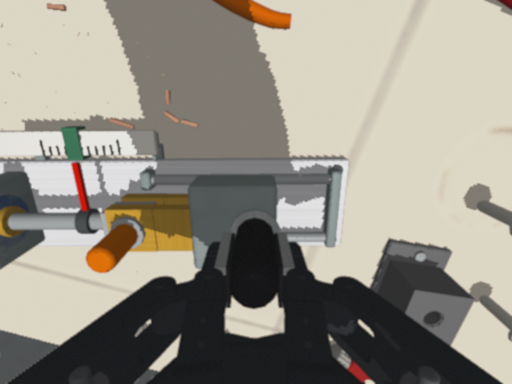

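The pin's collar sits on the fork at (130,232), the jaws hold the post, and the pointer tip at (75,163) lies inside the clip, which spans about 68–83. I'll check it holds steady, then hand in.

```bash
python3 - <<'E'
from h import *
for i in range(8): im=capture("wrist"); 
s=env.read_state(); print(s["time"],s["eef_pos"].round(4),s["force"].round(1),round(s["gripper_width"],4))
cv2.imwrite("pics/w17c.png",cv2.resize(im[110:230,0:120,::-1],None,fx=5,fy=5,interpolation=cv2.INTER_CUBIC))
E
```

```text
15.95 [0.536  0.1246 0.0899] [ 2.9 -8.3  1. ] 0.0226
```

View pics/w17c.png

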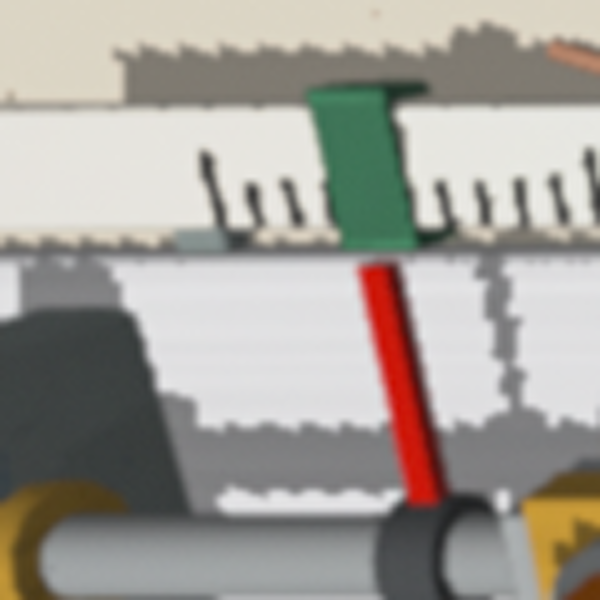

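The view hasn't changed: the pointer (x≈378) is centred under the clip (343–415), and the pose held steady. Handing in.

```bash
python3 -c "
from station import env
print(env.close_job())"
```

```text
the job is handed in; nothing more can be done
None
```

I took the clevis pin from its stand, pushed it through the fork and lug until the collar met the fork, and let go. I then gripped the handle, pulled it, and handed the job in at about 16 s while still holding it.

**Last checks**
- **Pin:** the insertion forces stayed at a few newtons. In the last pictures the collar lies on the fork.
- **Pointer:** it was pulled about 21 mm, well short of the 50 mm stop. Measured against the scale marks, it stood within about 0.5 mm of the band's centre.
- **Hold:** over 0.4 s of holding, the pose did not drift and the arm carried about 9 N.
- **Clip and loose items:** the clip looked unmoved, and no contact with the loose items was seen. I only checked this by eye in the views; I did not measure each item's position.

**Disagreements:** the cameras differed by up to about 4 mm on the pin and hole positions. I settled that by comparing the pin and the fork in the same wrist picture. The measured finger openings were about 2 mm less than the true diameters (14 mm for the 16 mm grip, 22.5 mm for the 24 mm post). By the end the top camera's view of the pointer was blocked by the arm, so the final reading rests on the wrist camera; the side view agreed roughly.

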